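Hang the arch gauges on the carver's hook, largest first

TASK

Hang the three arch gauges from the rack on the one hook by the eyes in their handles, largest first: large at the back, then medium, then small. Before letting go of each, press it firmly home with about 10 to 15 N (never above 25 N) against the buffer or the gauge behind it, so that the handles sit snug one against the other. Leave all three hanging at rest, without jamming or banging them against the hook, and leave the glue bottle, tape measure and turned piece alone.

Things in the scene. Friction and masses are not known exactly. Their poses are not given: they have to be found in the camera images.
- hook: Fixed bench stand with one hook. Origin on the table under the buffer's front face; z up. Steel base plate (120 x 130 mm, 12 mm high) and post (36 mm wide, 224 mm high) stand on its +x side; the hook arm points to -x, roughly towards the robot. Friction on the arm is high: a gauge pushed down on it drags and binds with several newtons, so while sliding it back bear only lightly on the arm.
- hook_stop (a point): Centre of the buffer's front face, on the axis of the hook arm, 200 mm above the table; axes as hook. The arm is a rigid level steel bar, 10 x 10 mm, running from here 118 mm along -x, where its round end (10 mm thick) turns up at 45 degrees to keep the gauges on: its highest point is 15 mm above the arm's axis, its farthest 133 mm from the buffer. Nothing stands above the arm.
- buffer: Round cork-faced buffer at the root of the hook arm, 36 mm across, 10 mm thick, hard, fixed to the hook. Origin at the centre of its front face (the same point as hook_stop), which faces -x; axes as hook.
- rack: Fixed wooden rack on the table (160 x 185 mm, base 12 mm high) with three slots along its y axis, at x = -50, 0 and +50 mm of its own frame; origin under its centre. Slots are 12 mm wide between slats that rise 26 mm above the base. One gauge stands upright in each slot, in any order; lift it straight up at least 30 mm to free it.
- large: The large gauge: a plywood arch 144 mm wide (along its y), 87 mm high and 10 mm thick (along its x), standing on its two legs, with a blue block handle on top: 30 mm wide (y), 28 mm thick (x), from 83 to 162 mm above the origin. Origin at the underside of the legs, midway; z up. About 160 g (varies). Front and back are alike.
- large_eye (a point): Centre of the slot-shaped eye that passes right through the blue handle along x: 13 mm wide (y), 26 mm high (z), 108 mm above the gauge's origin. Hung up, the eye's top edge rests on the arm and this point is 8 mm below the arm's axis. Home, the handle's 28 mm thickness bears on the buffer or on the handle of the gauge behind: this point then lies 14 mm in front of the buffer.
- large_grip (a point): Point to grasp, in the solid upper part of the blue handle, 144 mm above the gauge's origin (36 mm above the eye's centre, 18 mm below the handle's top); grip across its 30 mm width (y) from above.
- medium: The medium gauge: a plywood arch 116 mm wide (along its y), 73 mm high and 10 mm thick (along its x), standing on its two legs, with a yellow block handle on top: 30 mm wide (y), 28 mm thick (x), from 69 to 148 mm above the origin. Origin at the underside of the legs, midway; z up. About 130 g (varies). Front and back are alike.
- medium_eye (a point): Centre of the slot-shaped eye that passes right through the yellow handle along x: 13 mm wide (y), 26 mm high (z), 94 mm above the gauge's origin. Hung up, the eye's top edge rests on the arm and this point is 8 mm below the arm's axis. Home, the handle's 28 mm thickness bears on the buffer or on the handle of the gauge behind: this point then lies 42 mm in front of the buffer.
- medium_grip (a point): Point to grasp, in the solid upper part of the yellow handle, 130 mm above the gauge's origin (36 mm above the eye's centre, 18 mm below the handle's top); grip across its 30 mm width (y) from above.
- small: The small gauge: a plywood arch 88 mm wide (along its y), 59 mm high and 10 mm thick (along its x), standing on its two legs, with a red block handle on top: 30 mm wide (y), 28 mm thick (x), from 55 to 134 mm above the origin. Origin at the underside of the legs, midway; z up. About 100 g (varies). Front and back are alike.
- small_eye (a point): Centre of the slot-shaped eye that passes right through the red handle along x: 13 mm wide (y), 26 mm high (z), 80 mm above the gauge's origin. Hung up, the eye's top edge rests on the arm and this point is 8 mm below the arm's axis. Home, the handle's 28 mm thickness bears on the buffer or on the handle of the gauge behind: this point then lies 70 mm in front of the buffer.
- small_grip (a point): Point to grasp, in the solid upper part of the red handle, 116 mm above the gauge's origin (36 mm above the eye's centre, 18 mm below the handle's top); grip across its 30 mm width (y) from above.
- glue: Bystander: white glue bottle, 56 mm across, 150 mm high, orange cap; origin under its centre.
- tape: Bystander: black tape measure, 65 x 60 x 34 mm; origin under its centre.
- pawn: Bystander: turned wooden piece, 52 mm across, 80 mm high; origin under its centre.
Mind the look-alikes: they are no part of the job. Leave any purple look-alike of the medium alone. What is shaped like the small but green is not meant.

How it is judged:
On the way, in this order (a step that is already met when the one before it is completed fails the run):
1. the large gauge hangs on the arm and is pressed home with more than 6 N against what is behind it (x of large_eye in the frame of hook_stop above -0.0165 m and y of large_eye in the frame of hook_stop between -0.006 and 0.006 m and z of large_eye in the frame of hook_stop between -0.013 and -0.004 m and angle between large's own z axis and vertical below 0.2 rad and contact force between large and buffer above 6 N), for 0.1 s.
2. the large gauge is let go and still hangs home (x of large_eye in the frame of hook_stop above -0.0165 m and y of large_eye in the frame of hook_stop between -0.006 and 0.006 m and z of large_eye in the frame of hook_stop between -0.013 and -0.004 m and angle between large's own z axis and vertical below 0.2 rad and contact force between the fingers and large below 0.1 N), for 0.2 s.
3. the medium gauge hangs on the arm and is pressed home with more than 6 N against what is behind it (x of medium_eye in the frame of hook_stop above -0.0455 m and y of medium_eye in the frame of hook_stop between -0.006 and 0.006 m and z of medium_eye in the frame of hook_stop between -0.013 and -0.004 m and angle between medium's own z axis and vertical below 0.2 rad and contact force between medium and large above 6 N), for 0.1 s.
4. the medium gauge is let go and still hangs home (x of medium_eye in the frame of hook_stop above -0.0455 m and y of medium_eye in the frame of hook_stop between -0.006 and 0.006 m and z of medium_eye in the frame of hook_stop between -0.013 and -0.004 m and angle between medium's own z axis and vertical below 0.2 rad and contact force between the fingers and medium below 0.1 N), for 0.2 s.
5. the small gauge hangs on the arm and is pressed home with more than 6 N against what is behind it (x of small_eye in the frame of hook_stop above -0.0745 m and y of small_eye in the frame of hook_stop between -0.006 and 0.006 m and z of small_eye in the frame of hook_stop between -0.013 and -0.004 m and angle between small's own z axis and vertical below 0.2 rad and contact force between small and medium above 6 N), for 0.1 s.
At the end, for the whole second after the job is handed in: All three gauges hang at rest by their eyes, released: large at the back, then medium, then small; within 2.5, 3.5 and 4.5 mm (in that order) of fully home along the arm, 6 mm sideways, resting on the arm (about 4 mm) and upright within 0.2 rad (all of step 2 and all of step 4 and linear speed of each of large, medium, small below 0.03 m/s and x of small_eye in the frame of hook_stop above -0.0745 m and y of small_eye in the frame of hook_stop between -0.006 and 0.006 m and z of small_eye in the frame of hook_stop between -0.013 and -0.004 m and angle between small's own z axis and vertical below 0.2 rad and contact force between the fingers and small below 0.1 N); the robot touches nothing.
It fails at once if the large gauge is pressed with more than 25 N against what is behind it (contact force between large and buffer above 25 N).
It fails at once if the medium gauge is pressed with more than 25 N against what is behind it (contact force between medium and large above 25 N).
It fails at once if the small gauge is pressed with more than 25 N against what is behind it (contact force between small and medium above 25 N).
It fails at once if a gauge is forced or banged against the hook with more than 45 N (contact force between any of large, medium, small and hook above 45 N).
It fails at once if the glue bottle, tape measure or turned piece is shifted by more than 20 mm or tipped by more than 0.3 rad (distance of any of glue, tape, pawn from where it was at the start of the episode above 0.02 m or angle between any of glue, tape, pawn's own z axis and vertical above 0.3 rad).
It also fails if it takes over 72 s, if anything falls off the work surface, if the arm or the gripper's body presses on something with over 40 N, if the wrist force passes 120 N, or if a joint passes its speed limit or range.

ROBOT

A 6-joint arm with a two-finger parallel gripper is mounted at the origin on the work surface. World frame = base frame: x ahead of the robot, y to its left, z up, the work surface at z = 0. Lengths are in m, angles in rad, forces in N, time in s.
With the tool pointing down it reaches from about 0.35 to 0.725 m from the base axis. Payload 4.3 kg.
Tool frame: the origin (TCP) lies on the centre line of the jaws, within the pads' length; the fingertips stand 22 mm ahead of it and the grasp point (between the pads) lies 3 mm ahead of it; z points along the fingers, y is the direction in which the jaws open and shut (so a half turn about z gives the same grasp; the last joint's range is limited). The gripper opens to 85 mm and grips with 20 to 120 N. Pads are 22 mm wide; open, the fingers measure 114 mm over their backs; the gripper's body (76 mm by 85 mm) begins 54 mm behind the grasp point. The pads swing forward as they close: fully open they stand 13 mm farther back than shut.
Start: joints at [-1.223, 0.377, 0.081, 1.274, 0, 1.46], TCP at [0.254, -0.516, 0.253] pointing down, gripper open.
Joint ranges: [-2.72, 2.72], [-0.84, 1.66], [-1.02, 1.22], [-1.77, 2.12], [-1.37, 1.28], [-3.14, 3.14]. Speed limits (rad/s): [2.57, 2.57, 3.14, 3.14, 3.14, 3.14].

INTERFACE

Orientations are given as a rotation vector (axis times angle).
In Python, from rig import arm gives the robot as it stands. The module is installed in compiled form; this text tells all that it offers.
- The arm moves only by the tool move_arm, never from a script. Its argument "targets" is a list that holds one entry, the list of rows, each a list of 5 numbers: the shift along the tool's x, y, z in m, then the turn about the tool's z in degrees, then the gripper command: -1 is fully open, 1 is shut, values between are in proportion. A call has 1 to 5 rows; each row shifts and turns the commanded pose from where the row before left it, along the tool's axes as they then stand; what a row does not reach is not made up. A row lasts 1/12 s, in which the tool goes at most 41.7 mm and 7.16 degrees, less where a joint would pass 70% of its speed; a pose out of reach is approached as far as the arm can. A call is refused whole if a number of a shift passes 0.0417 or a number of a turn 7.16, either way. A call with a gripper value outside its range is refused whole. The fingers move at their own pace and stop on an object; the grip force is fixed at half the most. Time passes only in rows, so rows that do not move let the fingers close. It gives the time, the measured TCP pose, the force and the opening at its end, in the units of the state.
- arm.get_state(): the state, without advancing time (a new reading comes with each control period).
- arm.capture(name): name is "scene" or "top" or "wrist"; returns the picture (400x640x3 uint8, red, green, blue); there is no depth.
- arm.camera_params(name): a dict with "fx", "fy", "cx", "cy" (pixels), "origin" and "orientation" of the camera in the world; the wrist camera has in their place "mount" (4x4, takes a point from camera to tool coordinates, whose origin is the TCP and whose axes are the flange's). Camera axes: x right, y up, looking along -z (the intrinsics and any distortion apply to the point x, -y, -z); pixel columns grow to the right and rows downward; lengths in m; the calibration is good to about 2 mm. A picture is of the moment at which its call begins: read the wrist's pose just before it. camera_params takes no time and is no camera call.
- arm.finish_job(): hands the job in, once; it reports no verdict.
Trained networks look in the newest picture that a camera, given by its name, has taken for a name from the list of things; names that differ only in an ending like _2 or _b are one class to them, and where a whole thing is asked for, a point or a joint stands for the part that bears it (a point fixed in the world has none). Each returns a list of dicts, best first, with "p" (0 to 1); they miss things now and then, are a little off and sometimes report something else, mostly with a low value. They report only what shows in the picture. A call takes as long as a camera call. They do not tell look-alikes from the thing itself.
- arm.search_frame(thing, camera): "bbox" ([left, top, width, height] in pixels, round what is visible of it).
The state is a dict: "time": time; "q": joint angles; "joint_velocities": joint speeds; "tau": joint torques, N m; "position": TCP position; "orientation": TCP orientation; "ft_force": force on the tool from outside, world axes, zero at the start; "ft_torque": the same for the moment, N m; "finger_gap": finger opening in m.
Only numpy, scipy, OpenCV 4.12 (cv2) and the standard library are available. Lean on these libraries where they do the work, as an engineer would, in place of code of your own. Each camera call takes 0.05 s, during which the arm holds its last target. There are 200 camera calls.

## Working session

There is one attempt and no reset: what is moved stays moved. The work goes in short steps, Python scripts to look and compute and a tool call to move; the robot and the scene stay as the last step left them, time stands still between calls to the robot, and variables do not carry over. Pictures are saved under pics/ and viewed, on a budget of 10 in all, crops included, one or two more only if the job needs it, and the job is handed in when it is done.

Besides the shell and the picture viewer there is one more tool, called after ">>>" as name(argument=value, ...) on one line, values as JSON. move_arm: Moves the arm, as the interface text tells. Its arguments: {"type":"object","properties":{"targets":{"type":"array","items":{"type":"array","items":{"type":"array","items":{"type":"number"}}}}},"required":["targets"]}

```bash
mkdir -p pics; cat > h.py <<'E'
from rig import arm
import numpy as np, cv2
from scipy.spatial.transform import Rotation as R
def snap(c,f=None):
    im=arm.capture(c)
    if f: cv2.imwrite('pics/'+f,im[:,:,::-1])
    return im
def cam(c,st=None):
    p=arm.camera_params(c)
    K=np.array([[p['fx'],0,p['cx']],[0,p['fy'],p['cy']],[0,0,1]])
    if 'mount' in p:
        st=st or arm.get_state(); T=np.eye(4); T[:3,:3]=R.from_rotvec(st['orientation']).as_matrix(); T[:3,3]=st['position']
        M=T@np.array(p['mount']); return K,M[:3,:3],M[:3,3]
    o=np.array(p['orientation']); o=o if o.shape==(3,3) else R.from_rotvec(o).as_matrix()
    return K,o,np.array(p['origin'])
def ray(C,uv,z):
    K,o,t=C; d=o@np.array([(uv[0]-K[0,2])/K[0,0],-(uv[1]-K[1,2])/K[1,1],-1]); return t+d*(z-t[2])/d[2]
def proj(C,X):
    K,o,t=C; c=o.T@(np.array(X)-t); return np.array([K[0,2]-K[0,0]*c[0]/c[2],K[1,2]+K[1,1]*c[1]/c[2]])
E
python3 - <<'E'
from h import *
for c in('scene','top'):
    snap(c,c+'0.png'); p=arm.camera_params(c); print(c,p)
    for n in('hook','rack','large','medium','small','glue','tape','pawn','buffer'):
        print(n,[(np.round(d['bbox']),round(d['p'],2)) for d in arm.search_frame(n,c)[:3]])
print(arm.camera_params('wrist')); print(arm.get_state())
E
python3 -c "
import cv2,numpy as np
"
```

```text
scene {'fx': 449.84398178322806, 'fy': 449.84398178322806, 'cx': 322.94593455572885, 'cy': 200.52242982599188, 'origin': array([ 1.16555676, -0.55477747,  0.97425998]), 'orientation': array([0.69630808, 0.33994332, 0.86814143])}
hook [(array([268., 196.,  94., 119.]), 0.71)]
rack [(array([361., 161.,  76.,  44.]), 0.77)]
large [(array([388., 143.,  47.,  49.]), 0.65), (array([386., 137.,  28.,  40.]), 0.31)]
medium [(array([386., 137.,  27.,  43.]), 0.85), (array([362., 103.,  16.,  50.]), 0.71)]
small [(array([379., 129.,  22.,  36.]), 0.92), (array([318., 129.,  25.,  40.]), 0.67)]
glue [(array([420., 185.,  26.,  45.]), 0.64)]
tape [(array([305., 184.,  28.,  25.]), 0.78)]
pawn [(array([212., 295.,  18.,  27.]), 0.8)]
buffer [(array([309., 222.,   7.,  12.]), 0.53)]
top {'fx': 510.7103709041858, 'fy': 510.7103709041858, 'cx': 313.24102006447595, 'cy': 198.42078741033544, 'origin': array([ 0.34939256, -0.05387291,  1.30524661]), 'orientation': array([ 0.13329336, -0.13778925, -1.58791087])}
hook [(array([322., 124.,  68.,  80.]), 0.87), (array([276., 236.,  30.,  32.]), 0.41)]
rack
[... 955 characters left out ...]
000000e+00,
         1.00000000e+00]])}
{'time': 1.0, 'q': array([-1.22330619e+00,  3.77289344e-01,  8.10136660e-02,  1.27436991e+00,
       -1.40978499e-05,  1.46051234e+00]), 'joint_velocities': array([-0.00090836,  0.00035628, -0.00057869, -0.00155183,  0.00030732,
        0.00056609]), 'tau': array([ 2.39207075e-04, -4.63529348e+01,  2.70162427e+01,  2.18412847e-04,
       -9.74068416e-05,  4.90609153e-07]), 'position': array([ 0.25415089, -0.51584236,  0.25334076]), 'orientation': array([3.05951099e+00, 7.12773404e-01, 6.02823598e-06]), 'ft_force': array([ 0.84229343,  0.13681335, -0.94694161]), 'ft_torque': array([0.02930533, 0.0105083 , 0.01324813]), 'finger_gap': 0.08531875262140994}
```

View pics/scene0.png

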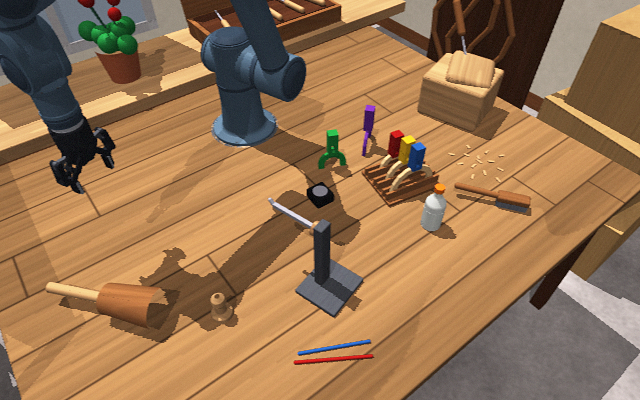

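View pics/top0.png

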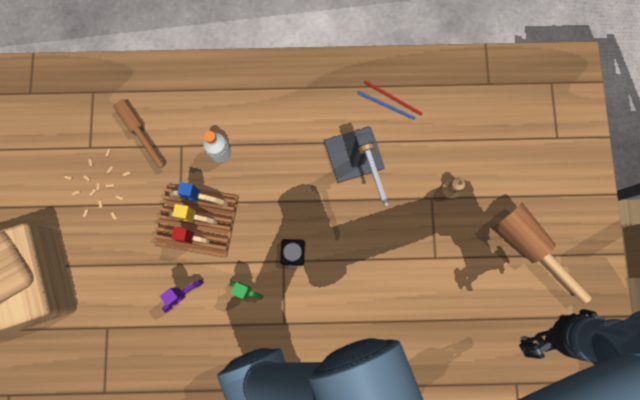

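Top view: blue large (187,190), yellow medium (183,212) and red small (181,235) stand in the rack. The look-alikes are purple (172,297) and green (240,291), both outside the rack. The hook arm runs (367,148)→(386,204), with the tip towards the robot. Scene view agrees: blue (417,155), yellow (407,150), red (396,143).

```bash
cat >> h.py <<'E'
HUE={'large':(100,125),'medium':(22,34),'small':(0,6)}
TOP={'large':.174,'medium':.160,'small':.146}
def mask(im,n,box=None):
    h=cv2.cvtColor(im,cv2.COLOR_RGB2HSV); a,b=HUE[n]
    m=((h[...,0]>=a)&(h[...,0]<=b)&(h[...,1]>150)&(h[...,2]>60)).astype(np.uint8)
    if n=='small': m|=((h[...,0]>174)&(h[...,1]>150)&(h[...,2]>60)).astype(np.uint8)
    if box is not None:
        k=np.zeros_like(m); l,t,w,hh=[int(v) for v in box]; k[t:t+hh,l:l+w]=1; m*=k
    k,lab,s,c=cv2.connectedComponentsWithStats(m); i=1+np.argmax(s[1:,4]); return (lab==i).astype(np.uint8),s[i]
def fit(C,m,ztop,yaw0,fixyaw=False):
    from scipy.optimize import least_squares
    cs,_=cv2.findContours(m,0,2); c=max(cs,key=cv2.contourArea)
    meas=np.array(cv2.minAreaRect(c)[0]); M=cv2.moments(m,True); cen=np.array([M['m10']/M['m00'],M['m01']/M['m00']])
    mu=np.array([M['mu20'],M['mu11'],M['mu02']])/M['m00']
    def f(p):
        Rz=R.from_euler('z',p[2]).as_matrix()
        P=[proj(C,Rz@[sx*.014,sy*.015,0]+[p[0],p[1],z]) for sx in(-1,1) for sy in(-1,1) for z in(ztop,ztop-.079)]
        hu=cv2.convexHull(np.float32(P)); mm=cv2.moments(hu)
        c2=np.array([mm['m10'],mm['m01']])/mm['m00']
        r=list(c2-cen)
        if not fixyaw: r+=list((np.array([mm['mu20'],mm['mu11'],mm['mu02']])/mm['m00']-mu)/5)
        return r
    x0=list(ray(C,cen,ztop-.02)[:2])
    if fixyaw:
        s=least_squares(lambda p:f([*p,yaw0]),x0); return np.r_[s.x,yaw0],s.cost
    s=least_squares(f,x0+[yaw0]); return s.x,s.cost
E
python3 - <<'E'
from h import *
im=cv2.imread('pics/top0.png')[:,:,::-1].copy(); C=cam('top')
a=ray(C,(367,148),.2);b=ray(C,(386,204),.21);print('hook',a,b,np.degrees(np.arctan2(*(a-b)[1::-1])), np.linalg.norm(a-b))
for n in HUE:
    m,s=mask(im,n,(150,170,95,90)); print(n,s)
    for y in (0.,-.15): print(fit(C,m,TOP[n],y,True))
# slat ends, top of slats z=.038
for p in((170,183),(237,197),(155,242),(228,256)): print(p,ray(C,p,.038))
for n,p in dict(glue=(215,146),tape=(292,253),pawn=(455,186)).items(): print(n,ray(C,p,.05))
cv2.imwrite('pics/c1.png',cv2.resize(np.hstack([im[120:220,310:410],im[165:265,145:245]]),(800,400),interpolation=cv2.INTER_CUBIC)[:,:,::-1])
E
```

```text
hook [ 0.65327316 -0.18170999  0.2       ] [ 0.5240596  -0.21686703  0.21      ] 15.22085126797474 0.13428388266564148
large [179 183  20  17 248]
(array([0.5756357 , 0.23163471, 0.        ]), np.float64(1.4370002984208664e-12))
(array([ 0.57559234,  0.23166417, -0.15      ]), np.float64(1.8709458940017893e-12))
medium [173 205  14  13 143]
(array([0.53186444, 0.25289956, 0.        ]), np.float64(9.922025903320455e-13))
(array([ 0.53181631,  0.2529251 , -0.15      ]), np.float64(1.999216232852527e-10))
small [171 227  23  16 279]
(array([0.47771914, 0.25065251, 0.        ]), np.float64(5.465849450719658e-12))
(array([ 0.47766564,  0.25067518, -0.15      ]), np.float64(1.7389941238216752e-12))
(170, 183) [0.61696317 0.30174216 0.038     ]
(237, 197) [0.5773523  0.13207513 0.038     ]
(155, 242) [0.46828021 0.33497702 0.038     ]
(228, 256) [0.4298083  0.15369318 0.038     ]
glue [0.70794813 0.18669704 0.05      ]
tape [ 0.43300421 -0.00490114  0.05      ]
pawn [ 0.59155028 -0.41567668  0.05      ]
```

View pics/c1.png

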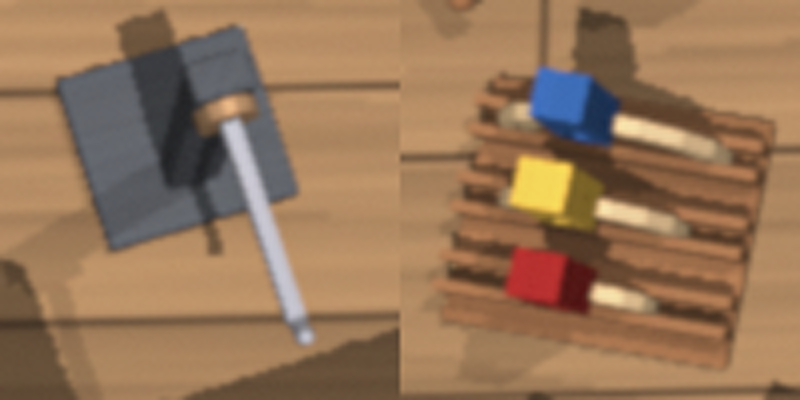

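The crop confirms the choice: blue, yellow and red handles are in the rack slots, and the hook's light arm runs down to the right. I'll move over the hook for a wrist look on the way.

>>> move_arm(targets=[[[0,0,-0.024,5.5,-1],[0,0,-0.024,5.5,-1],[0.0328,-0.0181,0,0,-1],[0.0328,-0.0181,0,0,-1],[0.0328,-0.0181,0,0,-1]]])

```text
time: 1.42
position: [0.3355, -0.4374, 0.3019]
orientation: [3.113, 0.413, 0.001]
ft_force: [1.0, -0.4, -0.1]
finger_gap: 0.0851
```

>>> move_arm(targets=[[[0.0328,-0.0181,0,0,-1],[0.0328,-0.0181,0,0,-1],[0.0328,-0.0181,0,0,-1],[0.0328,-0.0181,0,0,-1],[0.0328,-0.0181,0,0,-1]]])

```text
time: 1.83
position: [0.4704, -0.3057, 0.3015]
orientation: [3.113, 0.416, 0.0]
ft_force: [0.6, 0.2, 0.2]
finger_gap: 0.0854
```

>>> move_arm(targets=[[[0.0328,-0.0181,0,0,-1],[0.0328,-0.0181,0,0,-1],[0.0328,-0.0181,0,0,-1],[0.0328,-0.0181,0,0,-1],[0,0,0,0,-1]]])

```text
time: 2.25
position: [0.5806, -0.1978, 0.3005]
orientation: [-3.11, -0.427, -0.003]
ft_force: [-0.7, 0.1, -0.8]
finger_gap: 0.0852
```

```bash
python3 - <<'E'
from h import *
s=arm.get_state(); snap('wrist','w1.png'); print(s['time'],s['position'],s['orientation'],s['ft_force'])
K,o,t=cam('wrist',s); print(o,t)
E
```

```text
2.25 [ 0.58062614 -0.19779279  0.30054475] [-3.11008987 -0.4268061  -0.00317901] [-0.70972925  0.11776726 -0.75090325]
[[ 0.26907337  0.91442389  0.3023714 ]
 [-0.96311535  0.25640893  0.0816289 ]
 [-0.00288731 -0.3131827   0.94968851]] [ 0.65858345 -0.17588156  0.42203633]
```

View pics/w1.png

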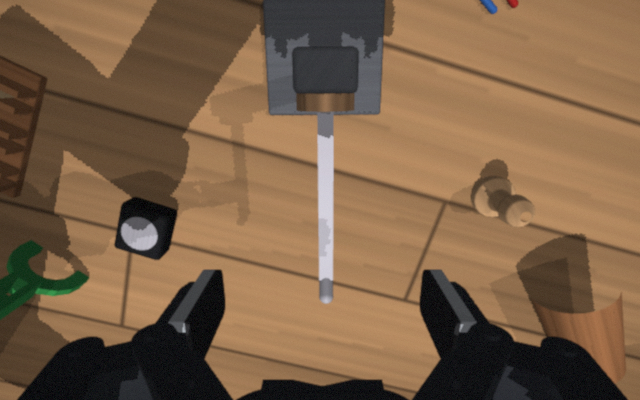

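Wrist view: buffer face at about (326,108), arm running straight down to its round tip at (326,300), and the post behind it. Next I extract the axis accurately.

```bash
cat >> h.py <<'E'
def hookaxis(im,C,r0,r1,z=.205,c0=280,c1=370):
    """centre line of the bright bar between rows r0,r1 -> world points at height z (top face)"""
    h=cv2.cvtColor(im,cv2.COLOR_RGB2HSV).astype(int); P=[]
    for r in range(r0,r1,4):
        g=h[r,c0:c1]; k=np.where((g[:,1]<60)&(g[:,2]>90))[0]
        if len(k)>5: P.append((c0+(k.min()+k.max())/2,r,np.ptp(k)+1))
    return np.array(P)
E
python3 - <<'E'
from h import *
im=cv2.imread('pics/w1.png')[:,:,::-1].copy(); C=cam('wrist')
P=hookaxis(im,C,140,285); print(P[::6])
W=np.array([ray(C,p[:2],.205) for p in P]); d=np.polyfit(W[:,0],W[:,1],1)
yaw=np.arctan(d[0]); print('yaw',np.degrees(yaw),d, np.std(W[:,1]-np.polyval(d,W[:,0])))
b=ray(C,(326,109),.205); print('root',b,'width',np.linalg.norm(ray(C,(300,109),.2)-ray(C,(354,109),.2)))
print('tip',ray(C,(326,303),.21), ray(C,(326,113),.205))
T=np.array([np.cos(yaw),np.sin(yaw)])
tip=ray(C,(326,303),.21)[:2]; print('stop from tip',tip+.133*T)
s=arm.get_state(); Rm=R.from_rotvec(s['orientation']).as_matrix();print('tool x yaw',np.degrees(np.arctan2(Rm[1,0],Rm[0,0])),s['time'])
E
```

```text
[[325.  140.   17. ]
 [325.  164.   17. ]
 [325.5 188.   16. ]
 [325.5 212.   16. ]
 [325.5 236.   16. ]
 [325.5 260.   14. ]
 [326.  284.   13. ]]
yaw 15.88939475331026 [ 0.28465739 -0.36668325] 0.0001623808151229999
root [ 0.64710376 -0.18310085  0.205     ] width 0.03381789436487397
tip [ 0.51710932 -0.21964262  0.21      ] [ 0.64482159 -0.18374327  0.205     ]
stop from tip [ 0.64502765 -0.18322972]
tool x yaw 15.530321939460322 2.3
```

>>> move_arm(targets=[[[0,0,0,7,-1],[0,0,0,7,-1],[0,0,0,7,-1],[0,0,0,7,-1],[-0.0089,-0.0381,0,0,-1]]])

```text
time: 2.72
position: [0.576, -0.1699, 0.3005]
orientation: [3.116, -0.369, -0.0]
ft_force: [1.7, 1.0, -0.2]
finger_gap: 0.0851
```

>>> move_arm(targets=[[[-0.0089,-0.0381,0,0,-1],[-0.0089,-0.0381,0,0,-1],[-0.0089,-0.0381,0,0,-1],[-0.0089,-0.0381,0,0,-1],[-0.0089,-0.0381,0,0,-1]]])

```text
time: 3.13
position: [0.5644, -0.0119, 0.3024]
orientation: [-3.096, 0.234, -0.003]
ft_force: [-0.1, -0.0, 0.0]
finger_gap: 0.0856
```

>>> move_arm(targets=[[[-0.0089,-0.0381,0,0,-1],[-0.0089,-0.0381,0,0,-1],[-0.0089,-0.0381,0,0,-1],[-0.0089,-0.0381,0,0,-1],[-0.0089,-0.0381,0,0,-1]]])

```text
time: 3.55
position: [0.5321, 0.0879, 0.3151]
orientation: [-3.03, 0.019, 0.001]
ft_force: [-0.6, 0.2, -0.3]
finger_gap: 0.0855
```

>>> move_arm(targets=[[[0,0,0,0,-1],[0,0,0,0,-1]]])

```text
time: 3.72
position: [0.5326, 0.0876, 0.3154]
orientation: [-3.031, 0.019, -0.0]
ft_force: [0.8, -0.8, -0.0]
finger_gap: 0.0855
```

```bash
cat >> h.py <<'E'
def yawof(s):
    Rm=R.from_rotvec(s['orientation']).as_matrix(); return np.degrees(np.arctan2(Rm[1,0],Rm[0,0]))
def totool(s,dw):
    return R.from_rotvec(s['orientation']).as_matrix().T@np.array(dw)
E
python3 - <<'E'
from h import *
s=arm.get_state(); im=snap('wrist','w2.png'); C=cam('wrist',s); print(s['time'],s['position'],yawof(s))
for n in HUE:
    m,st=mask(im,n); x,c=fit(C,m,TOP[n],np.radians(-12.5)); x2,c2=fit(C,m,TOP[n],np.radians(-12.5),True)
    print(n,st,x,np.degrees(x[2]),c,x2,'tool shift',totool(s,[x2[0]-s['position'][0],x2[1]-s['position'][1],TOP[n]-.018+.003-s['position'][2]]))
E
```

```text
3.7167 [0.5325882  0.08755898 0.3154275 ] -0.732732500669806
large [ 147  116   73   46 2648] [ 0.57549168  0.23073673 -0.21717148] -12.443008955805972 18.099718054859675 [ 0.5753447   0.23280458 -0.21816616] tool shift [ 0.04097733 -0.12767953  0.17150149]
medium [ 151  166   43   46 1094] [ 0.52505724  0.24628866 -0.21816616] -12.5 1201.5979906142745 [ 0.51996266  0.26293504 -0.21816616] tool shift [-0.01477816 -0.15537638  0.18868356]
small [ 162  200   62   55 2170] [ 0.47664993  0.25158099 -0.21954699] -12.579115808695029 3.22408621397183 [ 0.47625473  0.25132318 -0.21816616] tool shift [-0.0583267  -0.14173701  0.20128162]
```

View pics/w2.png

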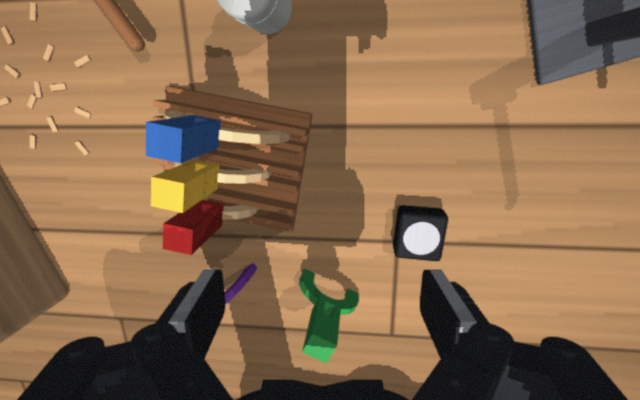

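```bash
python3 - <<'E'
from h import *
s=arm.get_state(); print(s['q'],s['position'],R.from_rotvec(s['orientation']).as_matrix())
E
```

```text
[-0.01490272  0.28835366  0.10902284  1.3924244   0.11025724  3.14030865] [0.53288252 0.08713538 0.31512471] [[ 9.99906826e-01 -1.36333014e-02  6.86777444e-04]
 [-1.36260810e-02 -9.93834199e-01  1.10035969e-01]
 [-8.17610619e-04 -1.10035075e-01 -9.93927369e-01]]
```

Joint 6 has hit its limit (3.14), so the requested heading wasn't reached. I'll use the half-turned grasp instead, which keeps joint 6 at about ±0.6 at both the rack and the hook.

>>> move_arm(targets=[[[0,0,0,-7,-1],[0,0,0,-7,-1],[0,0,0,-7,-1],[0,0,0,-7,-1],[0,0,0,-7,-1]]])

```text
time: 4.18
position: [0.5332, 0.0866, 0.3146]
orientation: [-2.899, -0.9, -0.05]
ft_force: [-0.1, -0.1, 0.2]
finger_gap: 0.0855
```

>>> move_arm(targets=[[[0,0,0,-7,-1],[0,0,0,-7,-1],[0,0,0,-7,-1],[0,0,0,-7,-1],[0,0,0,-7,-1]]])

```text
time: 4.6
position: [0.5332, 0.0865, 0.3146]
orientation: [-2.506, -1.738, -0.096]
ft_force: [-0.4, 0.5, -0.3]
finger_gap: 0.0854
```

>>> move_arm(targets=[[[0,0,0,-7,-1],[0,0,0,-7,-1],[0,0,0,-7,-1],[0,0,0,-7,-1],[0,0,0,-7,-1]]])

```text
time: 5.02
position: [0.5332, 0.0866, 0.3146]
orientation: [-1.88, -2.428, -0.134]
ft_force: [-0.6, 0.2, -0.5]
finger_gap: 0.0852
```

```bash
python3 - <<'E'
from h import *
s=arm.get_state(); print(s['q'],s['position'],yawof(s),R.from_rotvec(s['orientation']).as_matrix())
E
```

```text
[-0.01612173  0.28967624  0.10940599  1.39241081  0.11051595  1.3017161 ] [0.53323002 0.08655607 0.31457913] 104.57239200399654 [[-2.50163372e-01  9.68203635e-01 -9.49793100e-05]
 [ 9.62292619e-01  2.48646912e-01  1.10306979e-01]
 [ 1.06823234e-01  2.75033680e-02 -9.93897561e-01]]
```

The limit also left a 0.11 rad tool tilt, which turns alone can't undo. The mirror-image limit (joint 6 at −3.14) should push joint 5 back the other way, so I'll go there and correct it.

>>> move_arm(targets=[[[0,0,0,-7.1,-1],[0,0,0,-7.1,-1],[0,0,0,-7.1,-1],[0,0,0,-7.1,-1],[0,0,0,-7.1,-1]]])

```text
time: 5.43
position: [0.5332, 0.0865, 0.3146]
orientation: [-1.06, -2.913, -0.161]
ft_force: [0.1, -0.7, 0.2]
finger_gap: 0.0855
```

>>> move_arm(targets=[[[0,0,0,-7.1,-1],[0,0,0,-7.1,-1],[0,0,0,-7.1,-1],[0,0,0,-7.1,-1],[0,0,0,-7.1,-1]]])

```text
time: 5.85
position: [0.5332, 0.0865, 0.3146]
orientation: [-0.123, -3.13, -0.173]
ft_force: [-0.2, 0.4, -0.0]
finger_gap: 0.0858
```

>>> move_arm(targets=[[[0,0,0,-7.1,-1],[0,0,0,-7.1,-1],[0,0,0,-7.1,-1],[0,0,0,-7.1,-1],[0,0,0,-7.1,-1]]])

```text
time: 6.27
position: [0.5332, 0.0865, 0.3146]
orientation: [-0.83, 2.995, 0.166]
ft_force: [-0.5, 0.3, 1.2]
finger_gap: 0.0853
```

>>> move_arm(targets=[[[0,0,0,-7.1,-1],[0,0,0,-7.1,-1],[0,0,0,-7.1,-1],[0,0,0,-7.1,-1],[0,0,0,-7.1,-1]]])

```text
time: 6.68
position: [0.5332, 0.0866, 0.3146]
orientation: [-1.687, 2.574, 0.142]
ft_force: [0.4, 0.4, 0.3]
finger_gap: 0.0852
```

>>> move_arm(targets=[[[0,0,0,-7.1,-1],[0,0,0,-7.1,-1],[0,0,0,-7.1,-1],[0,0,0,-7.1,-1],[0,0,0,-7.1,-1]]])

```text
time: 7.1
position: [0.5332, 0.0866, 0.3146]
orientation: [-2.373, 1.922, 0.106]
ft_force: [-0.3, -0.3, 0.6]
finger_gap: 0.0855
```

>>> move_arm(targets=[[[0,0,0,-7.1,-1],[0,0,0,-7.1,-1],[0,0,0,-7.1,-1],[0,0,0,-7.1,-1],[0,0,0,-7.1,-1]]])

```text
time: 7.52
position: [0.5332, 0.0866, 0.3146]
orientation: [-2.831, 1.101, 0.061]
ft_force: [0.3, -0.1, 0.0]
finger_gap: 0.0854
```

>>> move_arm(targets=[[[0,0,0,-7.1,-1],[0,0,0,-7.1,-1],[0,0,0,-7.1,-1],[0,0,0,-7.1,-1],[0,0,0,-7.1,-1]]])

```text
time: 7.93
position: [0.5332, 0.0866, 0.3146]
orientation: [-3.026, 0.185, 0.01]
ft_force: [-0.5, 0.2, -0.5]
finger_gap: 0.0851
```

```bash
python3 - <<'E'
from h import *
s=arm.get_state(); print(s['time'],s['q'],s['position'],yawof(s),R.from_rotvec(s['orientation']).as_matrix()[:,2])
E
```

```text
7.9333 [-0.01610715  0.28962772  0.10939904  1.39239926  0.11049377 -3.0355105 ] [0.53322797 0.0865575  0.31460151] -6.9642800368459685 [-4.41636167e-05  1.10284094e-01 -9.93900104e-01]
```

>>> move_arm(targets=[[[0,0,0,-7.1,-1],[0,0,0,-7.1,-1],[0,0,0,-7.1,-1]]])

```text
time: 8.18
position: [0.5273, 0.1539, 0.3145]
orientation: [-3.08, -0.216, -0.029]
ft_force: [1.1, 0.5, -0.3]
finger_gap: 0.0854
```

```bash
python3 - <<'E'
from h import *
s=arm.get_state(); print(s['time'],s['q'],s['position'],yawof(s),R.from_rotvec(s['orientation']).as_matrix()[:,2])
E
```

```text
8.1833 [ 0.14052415  0.29271521  0.11653438  1.37190107  0.0526871  -3.14068145] [0.52733216 0.15387982 0.3144898 ] 7.999291622232422 [ 0.01508133  0.05532036 -0.99835475]
```

>>> move_arm(targets=[[[0,0,0,-7.1,-1],[0,0,0,-6.0,-1]]])

```text
time: 8.35
position: [0.5117, 0.2149, 0.3147]
orientation: [-3.105, -0.441, -0.048]
ft_force: [-0.8, 0.5, -0.1]
finger_gap: 0.0852
```

```bash
python3 - <<'E'
from h import *
s=arm.get_state(); print(s['time'],s['q'],s['position'],yawof(s),R.from_rotvec(s['orientation']).as_matrix()[:,2])
E
```

```text
8.35 [ 2.82962546e-01  3.01572567e-01  1.29968086e-01  1.36842122e+00
  8.12424492e-04 -3.14084679e+00] [0.51166071 0.21493861 0.31467674] 16.169804542950594 [ 0.02931545  0.00936996 -0.99952629]
```

>>> move_arm(targets=[[[0,0,0,6.96,-1],[0,0,0,6.96,-1],[0,0,0,6.96,-1],[0,0,0,6.96,-1],[0,0,0,6.96,-1]]])

```text
time: 8.77
position: [0.5118, 0.2135, 0.3146]
orientation: [-3.083, 0.52, -0.041]
ft_force: [0.6, 0.1, 0.9]
finger_gap: 0.0851
```

>>> move_arm(targets=[[[0,0,0,6.96,-1],[0,0,0,6.96,-1],[0,0,0,6.96,-1],[0,0,0,6.96,-1],[0,0,0,6.96,-1]]])

```text
time: 9.18
position: [0.5118, 0.2133, 0.3146]
orientation: [-2.78, 1.416, -0.032]
ft_force: [1.2, 0.6, -0.9]
finger_gap: 0.0855
```

>>> move_arm(targets=[[[0,0,0,6.96,-1],[0,0,0,6.96,-1],[0,0,0,6.96,-1],[0,0,0,6.96,-1],[0,0,0,6.96,-1]]])

```text
time: 9.6
position: [0.5119, 0.2132, 0.3146]
orientation: [-2.226, 2.179, -0.021]
ft_force: [0.9, 0.6, 0.9]
finger_gap: 0.0857
```

>>> move_arm(targets=[[[0,0,0,6.96,-1],[0,0,0,6.96,-1],[0,0,0,6.96,-1],[0,0,0,6.96,-1],[0,0,0,6.96,-1]]])

```text
time: 10.02
position: [0.5119, 0.2132, 0.3146]
orientation: [-1.471, 2.742, -0.007]
ft_force: [-0.0, 0.2, -0.2]
finger_gap: 0.0854
```

>>> move_arm(targets=[[[0,0,0,6.96,-1],[0,0,0,6.96,-1],[0,0,0,6.96,-1],[0,0,0,6.96,-1],[0,0,0,6.96,-1]]])

```text
time: 10.43
position: [0.5119, 0.2132, 0.3146]
orientation: [-0.584, 3.057, 0.007]
ft_force: [-0.5, -1.0, -0.5]
finger_gap: 0.0854
```

>>> move_arm(targets=[[[0,0,0,6.96,-1],[0,0,0,6.96,-1],[0,0,0,6.96,-1],[0,0,0,6.96,-1],[0,0,0,6.96,-1]]])

```text
time: 10.85
position: [0.5119, 0.2132, 0.3146]
orientation: [0.357, 3.094, 0.02]
ft_force: [0.2, -0.1, 0.4]
finger_gap: 0.0857
```

```bash
python3 - <<'E'
from h import *
s=arm.get_state(); im=snap('wrist','w3.png'); C=cam('wrist',s); print(s['time'],s['q'],s['position'],yawof(s),R.from_rotvec(s['orientation']).as_matrix()[:,2])
for n in HUE:
    m,st=mask(im,n)
    for fx in (False,True):
        x,c=fit(C,m,TOP[n],np.radians(-12.5),fx)
        print(n,st,x,np.degrees(x[2]),c,'tool shift',totool(s,[x[0]-s['position'][0],x[1]-s['position'][1],TOP[n]-.018+.003-s['position'][2]]))
E
```

```text
10.85 [0.27946225 0.30129654 0.12941769 1.36906056 0.00154986 0.50944925] [0.51185199 0.21320771 0.31459887] 166.8124996984243 [ 0.02826677  0.00972419 -0.99955311]
large [ 336  211   39   61 1894] [ 0.57228001  0.23264307 -0.21816616] -12.5 48.54229615374994 tool shift [-0.05044548  0.03020693  0.15742643]
large [ 336  211   39   61 1894] [ 0.57773118  0.23203278 -0.21816616] -12.5 1.354799256819131e-10 tool shift [-0.05589038  0.03085408  0.15757459]
medium [369 180   8  16  70] [ 0.5273777   0.26077799 -0.21816616] -12.5 1093.814481767692 tool shift [2.95881702e-05 4.71512181e-02 1.70424523e-01]
medium [369 180   8  16  70] [ 0.53045056  0.26112143 -0.21816616] -12.5 6.283745615047009e-12 tool shift [-0.00288296  0.04818533  0.17051472]
small [ 331  109   41   44 1585] [ 0.47807485  0.25094688 -0.2182761 ] -12.506299018254593 0.5224945103871501 tool shift [0.04612903 0.0261298  0.18292903]
small [ 331  109   41   44 1585] [ 0.47799856  0.25095381 -0.21816616] -12.5 2.9885172930717044e-12 tool shift [0.04620486 0.02611918 0.18292695]
```

View pics/w3.png

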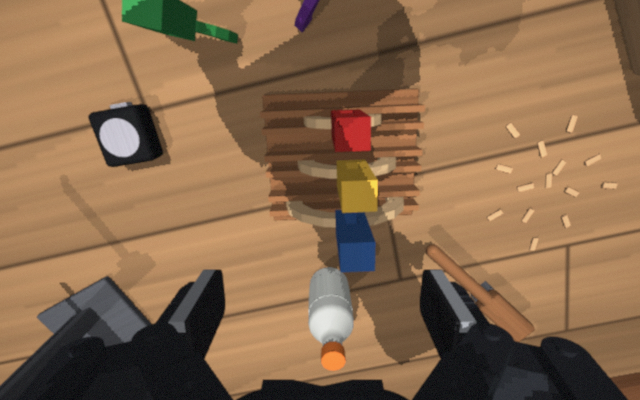

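Flipped view: red handle at (351,131), yellow (357,187) and blue (355,242) in line in the rack, with the glue bottle clear beyond at (331,310). Grasping the blue one now.

>>> move_arm(targets=[[[-0.027,0.0153,0,-0.7,-1],[-0.027,0.0153,0,0,-1],[0,0,0.035,0,-1],[0,0,0.035,0,-1],[0,0,0.035,0,-1]]])

```text
time: 11.32
position: [0.5758, 0.2333, 0.2111]
orientation: [0.324, 3.094, 0.022]
ft_force: [0.7, -0.2, -0.2]
finger_gap: 0.0856
```

>>> move_arm(targets=[[[0,0,0.0275,0,-1],[0,0,0.025,0,-1],[0,0,0,0,-1],[0,0,0,0,0.2],[0,0,0,0,1]]])

```text
time: 11.73
position: [0.576, 0.2344, 0.161]
orientation: [0.325, 3.095, 0.022]
ft_force: [0.0, 0.6, 0.3]
finger_gap: 0.0641
```

>>> move_arm(targets=[[[0,0,0,0,1],[0,0,0,0,1],[0,0,0,0,1],[0,0,0,0,1],[0,0,0,0,1]]])

```text
time: 12.15
position: [0.5763, 0.2348, 0.162]
orientation: [0.325, 3.093, 0.022]
ft_force: [-0.6, -1.3, 5.4]
finger_gap: 0.0291
```

```bash
python3 - <<'E'
from h import *
s=arm.get_state(); im=snap('wrist','w4.png'); print(s['time'],s['position'],yawof(s),s['ft_force'],s['finger_gap'])
m,st=mask(im,'large'); print(st)
E
```

```text
12.15 [0.57630447 0.23477139 0.16197658] 168.0062402878874 [-0.56168904 -1.34889026  5.36529943] 0.029146569894934526
[ 281  217   83  131 9370]
```

View pics/w4.png

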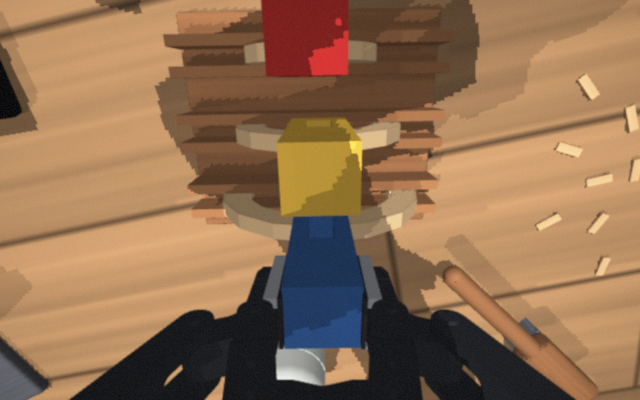

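The blue handle is gripped (edges at cols 283–366, centred on the jaws, gap 29 mm). Lifting and carrying to the front of the hook tip.

>>> move_arm(targets=[[[0,0,-0.015,0,1],[0,0,-0.033,0,1],[0,0,-0.036,0,1],[0,0,-0.02,0,1],[0,-0.02,0,0,1]]])

```text
time: 12.62
position: [0.5709, 0.2172, 0.27]
orientation: [0.319, 3.087, 0.031]
ft_force: [1.6, -0.9, -1.3]
finger_gap: 0.0295
```

>>> move_arm(targets=[[[-0.0005,-0.0398,0,0,1],[-0.0005,-0.0398,0,0,1],[-0.0005,-0.0398,0,0,1],[-0.0005,-0.0398,0,0,1],[-0.0005,-0.0398,0,0,1]]])

```text
time: 13.03
position: [0.5284, 0.0174, 0.2608]
orientation: [0.324, 3.096, 0.021]
ft_force: [0.4, -0.6, -1.7]
finger_gap: 0.0291
```

>>> move_arm(targets=[[[-0.0005,-0.0398,0,0,1],[-0.0005,-0.0398,0,0,1],[-0.0005,-0.0398,0,0,1],[-0.0005,-0.0398,0,0,1],[-0.0005,-0.0398,0,0,1]]])

```text
time: 13.45
position: [0.4895, -0.178, 0.2577]
orientation: [0.324, 3.096, 0.02]
ft_force: [1.6, 0.3, -1.8]
finger_gap: 0.0293
```

>>> move_arm(targets=[[[-0.0005,-0.04,0,0,1],[0,-0.02,0,-6.95,1],[0,0,0,-6.95,1],[0,0,0,-6.95,1],[0,0,0,-6.95,1]]])

```text
time: 13.87
position: [0.478, -0.2358, 0.2564]
orientation: [-0.435, 3.08, 0.009]
ft_force: [0.9, -0.1, -1.2]
finger_gap: 0.0289
```

```bash
cat >> h.py <<'E'
STOP=np.array([.6455,-.1832]); HY=np.radians(15.85)
def inhook(p):
    d=np.array(p[:2])-STOP; c,s=np.cos(HY),np.sin(HY); return np.array([c*d[0]+s*d[1],-s*d[0]+c*d[1],p[2]-.2])
E
python3 - <<'E'
from h import *
s=arm.get_state(); im=snap('wrist','w5.png'); print(s['time'],s['position'],yawof(s),s['ft_force'],s['finger_gap'],inhook(s['position']),s['q'][5])
p=arm.camera_params('wrist'); M=np.array(p['mount'])
def tp(uv,z): # tool-frame point at tool z
    d=M[:3,:3]@np.array([(uv[0]-p['cx'])/p['fx'],-(uv[1]-p['cy'])/p['fy'],-1]); return M[:3,3]+d*(z-M[2,3])/d[2]
for uv in((283,347),(362,347),(283,285),(365,285)): print(uv,tp(uv,-.0121))
C=cam('wrist',s)
print('tip px',proj(C,[*(STOP-.13*np.array([np.cos(HY),np.sin(HY)])),.21]),'root',proj(C,[*STOP,.2]))
E
```

```text
13.8667 [ 0.47797932 -0.23584644  0.25642558] -163.91633160942712 [ 0.88685232 -0.07472637 -1.23500144] 0.02887105502272171 [-0.17553034 -0.0048916   0.05642558] -0.8714841165481365
(283, 347) [-0.0142395  -0.01486852 -0.0121    ]
(362, 347) [-0.01427246  0.01605947 -0.0121    ]
(283, 285) [ 0.01355397 -0.013853   -0.0121    ]
(365, 285) [ 0.01352818  0.01613594 -0.0121    ]
tip px [329.1673713  315.46993037] root [326.94341287 450.77461911]
```

View pics/w5.png

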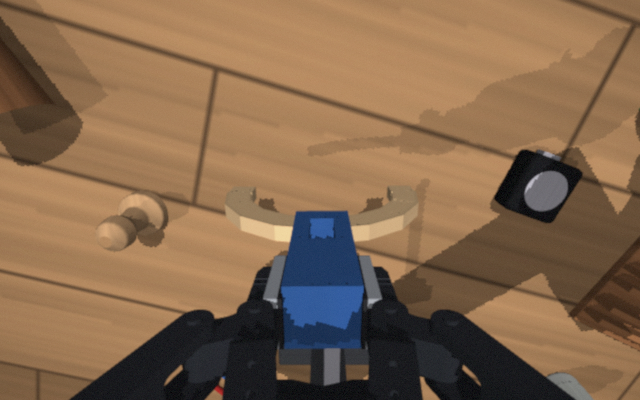

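The gauge is held upright in front of the tip; the hook arm shows behind the handle at about (332,365). I measure that against the earlier view to cancel the camera's lateral bias.

```bash
python3 - <<'E'
from h import *
im=cv2.imread('pics/w5.png')[:,:,::-1].copy(); s=arm.get_state(); C=cam('wrist',s)
g=cv2.cvtColor(im,cv2.COLOR_RGB2HSV)
for r in(352,358,364,370,376): print(r,[tuple(int(v) for v in g[r,c,1:]) for c in range(300,362,3)])
P=hookaxis(im,C,350,380,c0=312,c1=352); print(P)
for p in P: print(inhook(ray(C,p[:2],.205)))
print(s['position'],inhook(s['position']))
E
```

```text
352 [(21, 60), (17, 59), (26, 58), (27, 56), (24, 42), (7, 37), (30, 34), (32, 32), (14, 93), (11, 113), (13, 117), (13, 115), (11, 113), (13, 100), (28, 36), (30, 59), (21, 60), (26, 59), (26, 60), (25, 62), (13, 58)]
358 [(14, 56), (22, 58), (21, 61), (23, 56), (27, 38), (42, 36), (41, 37), (23, 33), (14, 93), (9, 114), (11, 114), (11, 113), (16, 114), (13, 95), (32, 40), (19, 54), (26, 58), (19, 55), (14, 56), (21, 61), (13, 58)]
364 [(53, 67), (55, 70), (57, 71), (49, 68), (34, 38), (23, 34), (23, 34), (16, 31), (16, 94), (14, 110), (11, 112), (13, 114), (14, 113), (12, 88), (34, 38), (36, 56), (59, 69), (56, 68), (49, 68), (62, 70), (51, 75)]
370 [(126, 95), (120, 98), (110, 102), (115, 95), (20, 39), (19, 40), (21, 36), (8, 34), (17, 92), (14, 110), (14, 113), (11, 112), (16, 115), (11, 91), (22, 35), (67, 57), (119, 103), (120, 100), (116, 99), (118, 102), (118, 104)]
376 [(122, 109), (118, 108), (113, 106), (110, 93), (14, 36), (22, 35), (45, 34), (15, 35), (14, 93), (14, 112), (16, 114), (11, 112), (9, 112), (12, 85), (24, 32), (31, 41), (119, 107), (123, 108), (119, 109), (120, 108), (117, 107)]
[[331.5 350.   16. ]
 [332.  354.   15. ]
 [331.5 358.   16. ]
 [331.5 362.   16. ]
 [332.  366.   15. ]
 [331.5 370.   16. ]
 [331.  374.   15. ]
 [331.  378.   15. ]]
[-0.09953078  0.00246235  0.005     ]
[-0.09632732  0.00283505  0.005     ]
[-0.09308703  0.00257514  0.005     ]
[-0.0898148   0.00263241  0.005     ]
[-0.08651009  0.00301186  0.005     ]
[-0.08316699  0.00274877  0.005     ]
[-0.07978852  0.0024829   0.005     ]
[-0.07637592  0.0025409   0.005     ]
[ 0.478068   -0.23556629  0.25645559] [-0.17536851 -0.00464632  0.05645559]
```

Bias cancelled: the arm's axis lies 1.4 mm to +y of my first estimate. Correcting the lateral position and height before entry.

>>> move_arm(targets=[[[0,0.006,0.005,0,1],[0,0,0.0044,0,1],[0,0,0,0,1],[0,0,0,0,1]]])

```text
time: 14.25
position: [0.4764, -0.2285, 0.2459]
orientation: [-0.427, 3.083, 0.011]
ft_force: [-0.4, 0.1, -1.3]
finger_gap: 0.0294
```

```bash
sed -i 's/^STOP=.*/STOP=np.array([.6455-.0014*.273,-.1832+.0014*.962]); HY=np.radians(15.85)/' h.py
cat > st.py <<'E'
from h import *
s=arm.get_state(); p=inhook(s['position']); f=s['ft_force']; c,n=np.cos(HY),np.sin(HY)
print('t',s['time'],'eye in hook (mm)',np.round(1000*(p-[0,0,.042]),1),'yaw',round(yawof(s)-15.85,2)%180,'F hook',np.round([c*f[0]+n*f[1],-n*f[0]+c*f[1],f[2]],1),s['finger_gap'])
E
python3 st.py; sleep 0; python3 st.py
```

```text
t 14.25 eye in hook (mm) [-175.1    1.2    3.9] yaw 179.92 F hook [-0.3  0.2 -1.3] 0.02937623997913101
t 14.25 eye in hook (mm) [-175.1    1.2    3.9] yaw 179.92 F hook [-0.3  0.2 -1.3] 0.02937623997913101
```

>>> move_arm(targets=[[[-0.012,-0.0012,-0.0006,0,1],[-0.013,0,0.0004,0,1],[0,0,0,0,1],[0,0,0,0,1]]])

```text
time: 14.58
position: [0.5013, -0.2233, 0.2473]
orientation: [-0.428, 3.082, 0.01]
ft_force: [0.3, -0.2, -1.3]
finger_gap: 0.0294
```

```bash
python3 st.py
```

```text
t 14.5833 eye in hook (mm) [-149.6   -0.6    5.3] yaw 179.97 F hook [ 0.2 -0.2 -1.3] 0.029372861708768794
```

>>> move_arm(targets=[[[-0.005,0.0005,0.0001,0,1],[-0.005,0,0.0001,0,1],[-0.005,0,0.0001,0,1],[-0.005,0,0.0001,0,1],[0,0,0,0,1]]])

```text
time: 15.0
position: [0.5211, -0.2174, 0.2475]
orientation: [-0.429, 3.082, 0.01]
ft_force: [-0.1, 0.4, -2.3]
finger_gap: 0.0289
```

```bash
python3 st.py
```

```text
t 15.0 eye in hook (mm) [-129.    -0.3    5.5] yaw 179.98 F hook [-0.   0.4 -2.3] 0.02891924130496403
```

>>> move_arm(targets=[[[-0.006,0,0.0003,0,1],[-0.006,0,0.0002,0,1],[-0.006,0,0.0002,0,1],[-0.006,0,0.0002,0,1],[-0.007,0,0.0002,0,1]]])

```text
time: 15.42
position: [0.5506, -0.209, 0.2473]
orientation: [-0.428, 3.082, 0.011]
ft_force: [0.2, -0.5, -0.7]
finger_gap: 0.0292
```

```bash
python3 st.py
```

```text
t 15.4167 eye in hook (mm) [-98.3  -0.3   5.3] yaw 179.95 F hook [ 0.  -0.5 -0.7] 0.029194807660739376
```

>>> move_arm(targets=[[[-0.012,0,0.0025,0,1],[-0.013,0,0.0025,0,1],[-0.013,0,0.0025,0,1],[-0.013,0,0.0015,0,1],[-0.012,0,0.001,0,1]]])

```text
time: 15.83
position: [0.6119, -0.1913, 0.2388]
orientation: [-0.428, 3.082, 0.011]
ft_force: [0.1, 0.1, -2.1]
finger_gap: 0.0295
```

```bash
python3 st.py
```

```text
t 15.8333 eye in hook (mm) [-34.5  -0.1  -3.2] yaw 179.97 F hook [ 0.1  0.1 -2.1] 0.029471890012696674
```

>>> move_arm(targets=[[[-0.006,0,0.0015,0,1],[-0.005,0,0.0015,0,1],[-0.003,0,0.0012,0,1],[0,0,0,0,1],[0,0,0,0,1]]])

```text
time: 16.25
position: [0.6242, -0.1881, 0.2354]
orientation: [-0.428, 3.083, 0.011]
ft_force: [0.5, -0.3, -0.3]
finger_gap: 0.029
```

```bash
python3 st.py
```

```text
t 16.25 eye in hook (mm) [-21.9  -0.3  -6.6] yaw 179.95 F hook [ 0.4 -0.5 -0.3] 0.02903136275400893
```

>>> move_arm(targets=[[[-0.003,0,0.0004,0,1],[-0.003,0,0.0003,0,1],[0,0,0,0,1],[0,0,0,0,1]]])

```text
time: 16.58
position: [0.6303, -0.1864, 0.2351]
orientation: [-0.428, 3.082, 0.01]
ft_force: [0.0, -0.1, -0.9]
finger_gap: 0.0294
```

```bash
python3 st.py
```

```text
t 16.5833 eye in hook (mm) [-15.5  -0.3  -6.9] yaw 179.95 F hook [-0.  -0.1 -0.9] 0.02944584512652116
```

>>> move_arm(targets=[[[-0.001,0,0,0,1],[0,0,0,0,1],[0,0,0,0,1]]])

```text
time: 16.83
position: [0.6312, -0.1861, 0.2351]
orientation: [-0.428, 3.082, 0.01]
ft_force: [0.1, -1.0, -1.2]
finger_gap: 0.0291
```

>>> move_arm(targets=[[[-0.001,0,0,0,1],[0,0,0,0,1],[0,0,0,0,1]]])

```text
time: 17.08
position: [0.6322, -0.1858, 0.235]
orientation: [-0.428, 3.082, 0.01]
ft_force: [-0.2, -0.4, -1.3]
finger_gap: 0.0295
```

```bash
python3 st.py
```

```text
t 17.0833 eye in hook (mm) [-13.5  -0.3  -7. ] yaw 179.96 F hook [-0.3 -0.4 -1.3] 0.029478483166969917
```

>>> move_arm(targets=[[[-0.0007,0,0.0003,0,1],[0,0,0,0,1],[0,0,0,0,1]]])

```text
time: 17.33
position: [0.6329, -0.1856, 0.2347]
orientation: [-0.428, 3.082, 0.011]
ft_force: [0.4, -0.8, -0.8]
finger_gap: 0.0296
```

>>> move_arm(targets=[[[-0.0007,0,0.0002,0,1],[0,0,0,0,1],[0,0,0,0,1]]])

```text
time: 17.58
position: [0.6336, -0.1854, 0.2345]
orientation: [-0.428, 3.082, 0.011]
ft_force: [0.3, -0.2, -0.8]
finger_gap: 0.0291
```

```bash
python3 st.py
```

```text
t 17.5833 eye in hook (mm) [-12.1  -0.3  -7.5] yaw 179.96 F hook [ 0.2 -0.3 -0.8] 0.029068096065509943
```

>>> move_arm(targets=[[[-0.0007,0,0,0,1],[0,0,0,0,1],[0,0,0,0,1]]])

```text
time: 17.83
position: [0.6342, -0.1852, 0.2346]
orientation: [-0.428, 3.082, 0.01]
ft_force: [-0.2, -0.3, -1.5]
finger_gap: 0.0297
```

>>> move_arm(targets=[[[-0.0007,0,0,0,1],[0,0,0,0,1],[0,0,0,0,1]]])

```text
time: 18.08
position: [0.6344, -0.1852, 0.2346]
orientation: [-0.428, 3.083, 0.01]
ft_force: [-2.4, 0.6, 1.1]
finger_gap: 0.0293
```

```bash
python3 st.py
```

```text
t 18.0833 eye in hook (mm) [-11.2  -0.3  -7.4] yaw 179.94 F hook [-2.1  1.2  1.1] 0.02932324162045482
```

>>> move_arm(targets=[[[-0.0008,0,0,0,1],[0,0,0,0,1],[0,0,0,0,1]]])

```text
time: 18.33
position: [0.6346, -0.1851, 0.2346]
orientation: [-0.428, 3.085, 0.01]
ft_force: [-4.5, -1.7, 1.2]
finger_gap: 0.0293
```

```bash
python3 st.py
```

```text
t 18.3333 eye in hook (mm) [-11.   -0.3  -7.4] yaw 179.93 F hook [-4.8 -0.5  1.2] 0.029307551883769163
```

>>> move_arm(targets=[[[-0.0015,0,0,0,1],[0,0,0,0,1],[0,0,0,0,1]]])

```text
time: 18.58
position: [0.6349, -0.1851, 0.2345]
orientation: [-0.427, 3.087, 0.009]
ft_force: [-6.8, -2.1, 3.2]
finger_gap: 0.0293
```

```bash
python3 st.py
```

```text
t 18.5833 eye in hook (mm) [-10.7  -0.3  -7.5] yaw 179.91 F hook [-7.1 -0.1  3.2] 0.02931967203205467
```

>>> move_arm(targets=[[[-0.0018,0,-0.0004,0,1],[0,0,0,0,1],[0,0,0,0,1]]])

```text
time: 18.83
position: [0.6352, -0.185, 0.2346]
orientation: [-0.427, 3.091, 0.009]
ft_force: [-10.9, -3.2, 2.9]
finger_gap: 0.0292
```

```bash
python3 st.py
```

```text
t 18.8333 eye in hook (mm) [-10.4  -0.3  -7.4] yaw 179.89 F hook [-11.4  -0.1   2.9] 0.029173524911802067
```

>>> move_arm(targets=[[[-0.0007,0,0,0,1],[0,0,0,0,1],[0,0,0,0,1],[0,0,0,0,1]]])

```text
time: 19.17
position: [0.6353, -0.185, 0.2347]
orientation: [-0.427, 3.092, 0.008]
ft_force: [-13.2, -3.0, 4.0]
finger_gap: 0.0292
```

```bash
python3 st.py; python3 - <<'E'
from h import *
snap('scene','s1.png'); im=cv2.imread('pics/s1.png')
cv2.imwrite('pics/s1c.png',cv2.resize(im[150:330,220:420],(800,720)[:2] and (640,576),interpolation=cv2.INTER_CUBIC))
E
```

```text
t 19.1667 eye in hook (mm) [-10.3  -0.3  -7.3] yaw 179.87 F hook [-13.5   0.7   4. ] 0.029232078698608617
```

View pics/s1c.png

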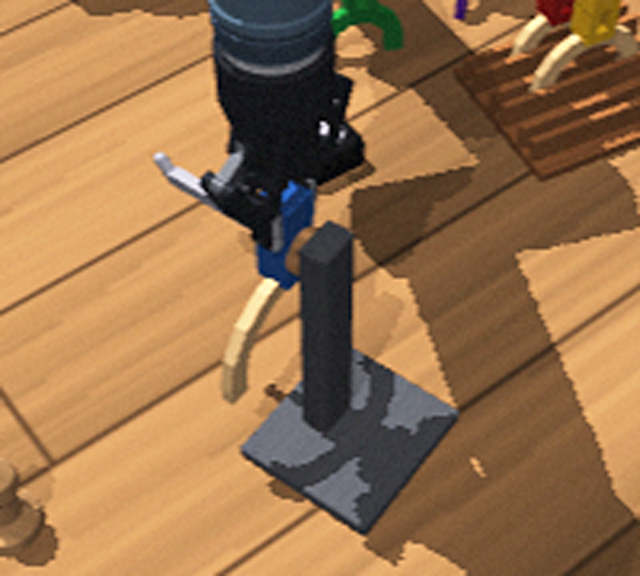

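The large gauge is on the arm with its blue handle against the buffer, pressed with about 13 N. I ease off, release, rise and go back to the rack.

>>> move_arm(targets=[[[0.002,0,0,0,1],[0.0015,0,0,0,1],[0,0,0,0,0.2],[0,0,0,0,-0.3],[0,0,0,0,-0.3]]])

```text
time: 19.63
position: [0.6372, -0.1846, 0.2357]
orientation: [-0.428, 3.08, 0.01]
ft_force: [0.7, 0.6, 0.3]
finger_gap: 0.0551
```

>>> move_arm(targets=[[[0,0,0,0,-0.3],[0,0,0,0,-0.3],[0,0,-0.01,0,-0.3],[0,0,-0.03,0,-0.3],[0,0,-0.04,0,-0.3]]])

```text
time: 20.05
position: [0.6322, -0.1846, 0.3128]
orientation: [-0.429, 3.088, 0.016]
ft_force: [1.0, 0.0, -0.1]
finger_gap: 0.0557
```

```bash
python3 st.py; python3 - <<'E'
from h import *
s=arm.get_state(); Rm=R.from_rotvec(s['orientation']).as_matrix(); print(s['position'],yawof(s),Rm[:,2],s['q'])
snap('scene','s2.png'); im=snap('wrist','w6.png')
m,st=mask(im,'large'); C=cam('wrist',s); print(st)
x,c=fit(C,m,.2+.046,HY,True); print(inhook([*x[:2],.2]),c)
h=cv2.cvtColor(cv2.imread('pics/w3.png'),cv2.COLOR_BGR2HSV); print(h[175:205:6,342:378:7].reshape(-1,3).tolist())
E
```

```text
t 20.05 eye in hook (mm) [-13.2   0.9  70.8] yaw 179.96 F hook [ 0.9 -0.3 -0.1] 0.05572752567966763
[ 0.63216111 -0.18464633  0.31283488] -164.18566851507006 [ 0.02178796  0.01370242 -0.99966871] [-0.38967879  0.55502326  0.51332383  1.51414395  0.02095376 -0.66562377]
[ 301  170   47   73 2956]
[-0.01646798  0.00318944  0.        ] 9.312604419468496e-12
[[22, 185, 110], [21, 186, 111], [21, 183, 110], [21, 183, 110], [21, 184, 154], [16, 104, 157], [21, 186, 145], [21, 179, 151], [21, 182, 154], [21, 180, 159], [22, 177, 234], [20, 169, 223], [21, 178, 162], [21, 181, 166], [21, 174, 169], [21, 178, 169], [21, 180, 174], [20, 173, 219], [21, 184, 159], [21, 182, 165], [21, 180, 167], [21, 180, 167], [21, 181, 165], [20, 175, 217], [21, 183, 153], [21, 179, 170], [21, 179, 168], [21, 182, 167], [21, 179, 164], [19, 163, 122]]
```

```bash
sed -i "s/'medium':(22,34)/'medium':(18,34)/" h.py; python3 -c "
import cv2
a=cv2.imread('pics/w6.png')[100:300,200:440]; b=cv2.imread('pics/s2.png')[180:300,240:380]
import numpy as np
cv2.imwrite('pics/m1.png',np.hstack([cv2.resize(a,(430,358)),cv2.resize(b,(370,358*1),interpolation=2)]))"
```

```text
(no output)
```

View pics/m1.png

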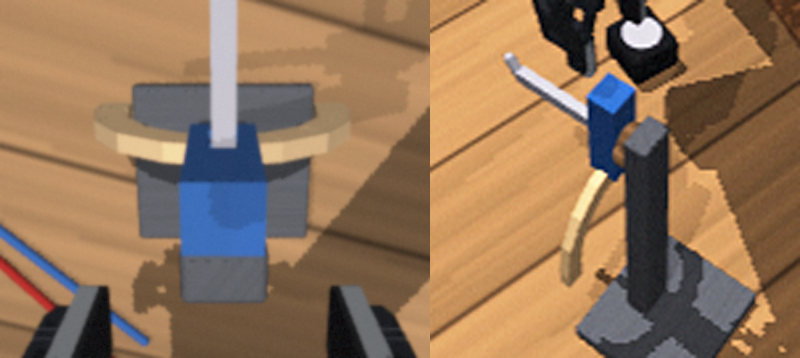

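The large gauge hangs upright, snug on the buffer. The arm hides part of the handle, which explains the odd box fit. Now a quick check plus the medium's position from the saved picture.

```bash
python3 - <<'E'
from h import *
s=arm.get_state(); C=cam('wrist',s)
for uv in((300.5,202),(348,202),(300.5,242.5),(349,242.5)): print(inhook(ray(C,uv,.246))*1000)
im=cv2.imread('pics/w3.png')[:,:,::-1].copy()
# pose of w3
T=np.array([.51185199,.21320771,.31459887]); 
s3=dict(position=T,orientation=np.array([0.357,3.094,.02])); C3=cam('wrist',s3)
for n in HUE:
    m,st=mask(im,n,(300,90,120,200)); print(n,st,fit(C3,m,TOP[n],np.radians(-12.5),True))
p=s['position']; print(totool(s,[.527-p[0],.243-p[1],0]))
E
```

```text
[-23.01813755 -14.97934821  46.        ]
[-23.03574328  13.99142776  46.        ]
[  4.60097877 -15.62495289  46.        ]
[ 4.56314476 15.3462535  46.        ]
large [ 336  211   39   61 1894] (array([ 0.57807567,  0.23190864, -0.21816616]), np.float64(1.1674708618109201e-11))
medium [ 336  159   42   54 1939] (array([ 0.52775504,  0.24506096, -0.21816616]), np.float64(9.452963630069073e-11))
small [ 331  109   41   44 1585] (array([ 0.47831609,  0.25079949, -0.21816616]), np.float64(1.7015319690219797e-13))
[-0.01205801  0.44290462 -0.0018039 ]
```

>>> move_arm(targets=[[[0,0,-0.01,0,-0.3],[-0.001,0.0404,0,0,-0.3],[-0.001,0.0404,0,0,-0.3],[-0.001,0.0404,0,0,-0.3],[-0.001,0.0404,0,0,-0.3]]])

```text
time: 20.57
position: [0.5931, -0.0278, 0.3263]
orientation: [-0.426, 3.081, 0.01]
ft_force: [0.7, 0.6, 0.5]
finger_gap: 0.0553
```

>>> move_arm(targets=[[[-0.001,0.0404,0,0,-0.3],[-0.001,0.0404,0,0,-0.3],[-0.001,0.0404,0,0,-0.3],[-0.001,0.0404,0,0,-0.3],[-0.001,0.0404,0,0,-0.3]]])

```text
time: 20.98
position: [0.5425, 0.1685, 0.3272]
orientation: [-0.427, 3.081, 0.011]
ft_force: [0.7, 0.0, -0.1]
finger_gap: 0.0555
```

>>> move_arm(targets=[[[-0.001,0.0404,0,0,-0.3],[-0.001,0.0404,0,0,-0.3],[0,0,0,7.07,-0.3],[0,0,0,7.07,-0.3],[0,0,0,7.07,-0.3]]])

```text
time: 21.4
position: [0.5228, 0.2463, 0.3272]
orientation: [0.152, 3.109, 0.02]
ft_force: [-0.5, 0.4, 0.4]
finger_gap: 0.0554
```

>>> move_arm(targets=[[[0,0,0,7.07,-0.3],[0,0,0,0,-0.3],[0,0,0,0,-0.3]]])

```text
time: 21.65
position: [0.5232, 0.2451, 0.327]
orientation: [0.333, 3.096, 0.022]
ft_force: [0.0, -0.0, -0.3]
finger_gap: 0.0557
```

```bash
cat > gr.py <<'E'
from h import *
import sys
n=sys.argv[1]; s=arm.get_state(); im=snap('wrist',f'g_{n}.png'); C=cam('wrist',s); print(s['time'],s['position'],yawof(s),R.from_rotvec(s['orientation']).as_matrix()[:,2])
for k in HUE:
    try: m,st=mask(im,k,(200,0,240,340)); print(k,st,fit(C,m,TOP[k],np.radians(-12.5),True))
    except Exception as e: print(k,e)
    if k==n: x,c=fit(C,m,TOP[k],np.radians(-12.5),True); print('shift',totool(s,[x[0]-s['position'][0],x[1]-s['position'][1],TOP[k]-.018+.003-s['position'][2]]))
E
python3 gr.py medium
```

```text
21.65 [0.52320678 0.24508979 0.32703772] 167.70311521216678 [ 0.02928419  0.01111139 -0.99950937]
large attempt to get argmax of an empty sequence
medium [ 301  153   37   51 1680] (array([ 0.52773797,  0.24471971, -0.21816616]), np.float64(2.8098581089728357e-12))
shift [ 0.00027394 -0.00250922  0.18207698]
small [ 295  104   37   41 1370] (array([ 0.47764488,  0.25069959, -0.21816616]), np.float64(2.3597341888582626e-12))
```

>>> move_arm(targets=[[[0.001,-0.0022,0.038,0,-0.3],[0,0,0.04,0,-0.3],[0,0,0.04,0,-0.3],[0,0,0.04,0,-0.3],[0,0,0.022,0,-0.3]]])

```text
time: 22.12
position: [0.5244, 0.2439, 0.1421]
orientation: [0.336, 3.101, 0.018]
ft_force: [-0.9, -0.5, -0.6]
finger_gap: 0.0556
```

>>> move_arm(targets=[[[0,0,0,0,-0.3],[0,0,0,0,0.2],[0,0,0,0,1],[0,0,0,0,1],[0,0,0,0,1]]])

```text
time: 22.53
position: [0.5285, 0.2455, 0.1491]
orientation: [0.337, 3.092, 0.024]
ft_force: [0.1, -0.3, 3.1]
finger_gap: 0.0291
```

>>> move_arm(targets=[[[0,0,0,0,1],[0,0,0,0,1]]])

```text
time: 22.7
position: [0.5285, 0.2456, 0.1491]
orientation: [0.337, 3.092, 0.025]
ft_force: [-0.8, 1.0, 6.2]
finger_gap: 0.0292
```

```bash
cat > held.py <<'E'
from h import *
import sys
n=sys.argv[1]; s=arm.get_state(); im=snap('wrist',f'h_{n}.png'); C=cam('wrist',s); m,st=mask(im,n,(200,150,240,230)); print(s['position'],s['finger_gap'],s['ft_force'],st)
r=np.where(m.any(1))[0]; v=r.max(); c=np.where(m[v-6])[0]; print('near-bottom row',v,c.min(),c.max())
p=arm.camera_params('wrist'); M=np.array(p['mount'])
def tp(uv,z):
    d=M[:3,:3]@np.array([(uv[0]-p['cx'])/p['fx'],-(uv[1]-p['cy'])/p['fy'],-1]); return M[:3,3]+d*(z-M[2,3])/d[2]
q=tp(((c.min()+c.max())/2,v),TOP[n]*0-(TOP[n]-s['position'][2])); print('handle far top edge in tool',q,'=> centre x',q[0]+.014)
E
python3 held.py medium
```

```text
[0.52848666 0.24561752 0.14908844] 0.029150477107434535 [-0.81311242  0.9510355   6.16261229] [ 281  207   83  139 9699]
near-bottom row 345 284 360
handle far top edge in tool [-0.01406653  0.00038562 -0.01091156] => centre x -6.65304683761924e-05
```

>>> move_arm(targets=[[[0,0,-0.015,0,1],[0,0,-0.035,0,1],[0,0,-0.036,0,1],[0,0,-0.034,0,1],[-0.0042,-0.0396,0,0,1]]])

```text
time: 23.17
position: [0.5239, 0.2098, 0.275]
orientation: [0.326, 3.082, 0.037]
ft_force: [3.6, -0.2, 0.1]
finger_gap: 0.0296
```

>>> move_arm(targets=[[[-0.0042,-0.0396,0,0,1],[-0.0042,-0.0396,0,0,1],[-0.0042,-0.0396,0,0,1],[-0.0042,-0.0396,0,0,1],[-0.0042,-0.0396,0,0,1]]])

```text
time: 23.58
position: [0.4963, 0.0046, 0.2639]
orientation: [0.337, 3.094, 0.021]
ft_force: [1.6, 0.1, -1.0]
finger_gap: 0.0294
```

>>> move_arm(targets=[[[-0.0042,-0.0396,0,0,1],[-0.0042,-0.0396,0,0,1],[-0.0042,-0.0396,0,0,1],[-0.0042,-0.0396,0,0,1],[-0.0042,-0.0396,0,0,1]]])

```text
time: 24.0
position: [0.474, -0.1936, 0.2611]
orientation: [0.338, 3.094, 0.021]
ft_force: [1.1, 0.2, -0.9]
finger_gap: 0.029
```

>>> move_arm(targets=[[[-0.0042,-0.0396,0,0,1],[0,0,0,-7.05,1],[0,0,0,-7.05,1],[0,0,0,-7.05,1],[0,0,0,-7.05,1]]])

```text
time: 24.42
position: [0.47, -0.2318, 0.2603]
orientation: [-0.433, 3.081, 0.01]
ft_force: [0.4, 0.4, -0.6]
finger_gap: 0.0293
```

>>> move_arm(targets=[[[0,0,0,0,1],[0,0,0,0,1]]])

```text
time: 24.58
position: [0.4701, -0.2313, 0.2602]
orientation: [-0.421, 3.083, 0.01]
ft_force: [0.3, 1.3, -0.8]
finger_gap: 0.0293
```

```bash
sed -i 's/^s=arm.get_state(); p=inhook/import sys; Z=float(sys.argv[1])\ns=arm.get_state(); p=inhook/; s/\[0,0,.042\]/[0,0,Z]/' st.py; sed -i "s/,s\['finger_gap'\])$/,s['finger_gap'],R.from_rotvec(s['orientation']).as_matrix()[:2,2])/" st.py; python3 st.py .0431
```

```text
t 24.5833 eye in hook (mm) [-181.9    0.2   17.1] yaw 179.7 F hook [ 0.7  1.1 -0.8] 0.029278260869120835 [0.02906995 0.01035276]
```

>>> move_arm(targets=[[[0,-0.0004,0.006,0.2,1],[0,0,0.006,0,1],[-0.015,0,0.0005,0,1],[-0.015,0,0.0005,0,1],[0,0,0,0,1]]])

```text
time: 25.0
position: [0.501, -0.2227, 0.2468]
orientation: [-0.421, 3.083, 0.012]
ft_force: [0.8, -1.6, -1.8]
finger_gap: 0.0294
```

```bash
python3 st.py .0431
```

```text
t 25.0 eye in hook (mm) [-149.8    0.     3.7] yaw 179.7 F hook [ 0.3 -1.7 -1.8] 0.029446468687738345 [0.02916906 0.01148092]
```

>>> move_arm(targets=[[[-0.005,-0.0002,-0.0009,-0.4,1],[-0.005,0,0.0001,0,1],[-0.005,0,0.0001,0,1],[-0.005,0,0.0001,0,1],[0,0,0,0,1]]])

```text
time: 25.42
position: [0.5194, -0.218, 0.2489]
orientation: [-0.432, 3.081, 0.01]
ft_force: [0.7, 0.3, -2.1]
finger_gap: 0.0292
```

```bash
python3 st.py .0431
```

```text
t 25.4167 eye in hook (mm) [-130.8   -0.5    5.8] yaw 0.09000000000000341 F hook [ 0.8  0.1 -2.1] 0.029240294382591746 [0.02899623 0.01072867]
```

>>> move_arm(targets=[[[-0.006,0.0002,0.0003,0,1],[-0.006,0,0.0002,0,1],[-0.006,0,0.0002,0,1],[-0.006,0,0.0002,0,1],[-0.007,0,0.0002,0,1]]])

```text
time: 25.83
position: [0.549, -0.2093, 0.2488]
orientation: [-0.431, 3.082, 0.01]
ft_force: [-0.5, -0.0, -2.0]
finger_gap: 0.0295
```

>>> move_arm(targets=[[[-0.009,0,0.0025,0,1],[-0.009,0,0.003,0,1],[-0.009,0,0.003,0,1],[-0.009,0,0.0025,0,1],[-0.004,0,0.0015,0,1]]])

```text
time: 26.25
position: [0.5885, -0.1978, 0.2367]
orientation: [-0.432, 3.082, 0.011]
ft_force: [0.7, 0.0, -1.0]
finger_gap: 0.0292
```

>>> move_arm(targets=[[[-0.002,0,0.0005,0,1],[0,0,0,0,1],[0,0,0,0,1]]])

```text
time: 26.5
position: [0.5891, -0.1978, 0.237]
orientation: [-0.431, 3.082, 0.01]
ft_force: [-0.1, -0.4, -2.1]
finger_gap: 0.0292
```

```bash
python3 st.py .0431
```

```text
t 26.5 eye in hook (mm) [-58.3  -0.   -6.1] yaw 0.0800000000000125 F hook [-0.2 -0.4 -2.1] 0.029245136972177385 [0.02810329 0.01073918]
```

>>> move_arm(targets=[[[-0.006,0,0.0004,0,1],[-0.006,0,0.0004,0,1],[-0.005,0,0.0003,0,1],[0,0,0,0,1],[0,0,0,0,1]]])

```text
time: 26.92
position: [0.6059, -0.193, 0.2364]
orientation: [-0.432, 3.082, 0.01]
ft_force: [-0.5, -0.4, -1.1]
finger_gap: 0.0293
```

>>> move_arm(targets=[[[-0.001,0,0.0002,0,1],[0,0,0,0,1],[0,0,0,0,1]]])

```text
time: 27.17
position: [0.6064, -0.1929, 0.2363]
orientation: [-0.431, 3.082, 0.01]
ft_force: [0.4, 0.0, -1.7]
finger_gap: 0.0294
```

```bash
python3 st.py .0431
```

```text
t 27.1667 eye in hook (mm) [-40.3  -0.   -6.8] yaw 0.06999999999999318 F hook [ 0.4 -0.1 -1.7] 0.029353031942200705 [0.0283766  0.01073005]
```

>>> move_arm(targets=[[[-0.001,0,0.0003,0,1],[0,0,0,0,1],[0,0,0,0,1]]])

```text
time: 27.42
position: [0.6074, -0.1926, 0.2361]
orientation: [-0.431, 3.082, 0.01]
ft_force: [-0.4, 0.5, -1.0]
finger_gap: 0.0291
```

>>> move_arm(targets=[[[-0.001,0,0.0003,0,1],[0,0,0,0,1],[0,0,0,0,1]]])

```text
time: 27.67
position: [0.6081, -0.1924, 0.2357]
orientation: [-0.431, 3.083, 0.01]
ft_force: [-1.3, -0.5, -0.9]
finger_gap: 0.0297
```

```bash
python3 st.py .0431
```

```text
t 27.6667 eye in hook (mm) [-38.5  -0.   -7.4] yaw 0.060000000000002274 F hook [-1.4 -0.1 -0.9] 0.029698664539329248 [0.02757665 0.01046788]
```

Contact begins at about −38.5, where expected. Pressing up in steps.

>>> move_arm(targets=[[[-0.0018,0,0,0,1],[0,0,0,0,1],[0,0,0,0,1]]])

```text
time: 27.92
position: [0.6084, -0.1923, 0.2357]
orientation: [-0.43, 3.086, 0.009]
ft_force: [-6.1, -1.8, 1.9]
finger_gap: 0.0291
```

>>> move_arm(targets=[[[-0.001,0,0,0,1],[0,0,0,0,1],[0,0,0,0,1]]])

```text
time: 28.17
position: [0.6084, -0.1923, 0.2357]
orientation: [-0.43, 3.088, 0.009]
ft_force: [-9.7, -1.6, 3.3]
finger_gap: 0.029
```

```bash
python3 st.py .0431
```

```text
t 28.1667 eye in hook (mm) [-38.1  -0.   -7.4] yaw 0.0 F hook [-9.7  1.1  3.3] 0.028990598302995243 [0.02280463 0.00887999]
```

>>> move_arm(targets=[[[-0.0012,0,-0.0003,0,1],[0,0,0,0,1],[0,0,0,0,1],[0,0,0,0,1]]])

```text
time: 28.5
position: [0.6086, -0.1922, 0.2358]
orientation: [-0.429, 3.09, 0.009]
ft_force: [-12.1, -2.5, 2.5]
finger_gap: 0.0292
```

```bash
python3 st.py .0431
```

```text
t 28.5 eye in hook (mm) [-38.    0.   -7.3] yaw 179.97 F hook [-12.3   0.9   2.5] 0.02917561733688638 [0.02057869 0.00837501]
```

>>> move_arm(targets=[[[0.0017,0,0,0,1],[0.0015,0,0,0,1],[0,0,0,0,0.2],[0,0,0,0,-0.3],[0,0,0,0,-0.3]]])

```text
time: 28.92
position: [0.6101, -0.192, 0.2367]
orientation: [-0.431, 3.08, 0.01]
ft_force: [0.1, 0.4, 0.8]
finger_gap: 0.0554
```

>>> move_arm(targets=[[[0,0,0,0,-0.3],[0,0,0,0,-0.3],[0,0,-0.01,0,-0.3],[0,0,-0.03,0,-0.3],[0,0,-0.04,0,-0.3]]])

```text
time: 29.33
position: [0.6052, -0.192, 0.314]
orientation: [-0.432, 3.088, 0.017]
ft_force: [1.3, -1.4, -0.8]
finger_gap: 0.0556
```

>>> move_arm(targets=[[[0,0,-0.01,0,-0.3],[0.0003,0.0385,0,0,-0.3],[0.0003,0.0385,0,0,-0.3],[0.0003,0.0385,0,0,-0.3],[0.0003,0.0385,0,0,-0.3]]])

```text
time: 29.75
position: [0.5629, -0.0441, 0.3275]
orientation: [-0.429, 3.081, 0.01]
ft_force: [0.2, 0.7, -0.2]
finger_gap: 0.0554
```

>>> move_arm(targets=[[[0.0003,0.0385,0,0,-0.3],[0.0003,0.0385,0,0,-0.3],[0.0003,0.0385,0,0,-0.3],[0.0003,0.0385,0,0,-0.3],[0.0003,0.0385,0,0,-0.3]]])

```text
time: 30.17
position: [0.5083, 0.1411, 0.3281]
orientation: [-0.431, 3.08, 0.011]
ft_force: [0.5, 0.6, -0.1]
finger_gap: 0.0555
```

>>> move_arm(targets=[[[0.0003,0.0385,0,0,-0.3],[0.0003,0.0385,0,0,-0.3],[0.0003,0.0385,0,7.05,-0.3],[0,0,0,7.05,-0.3],[0,0,0,7.05,-0.3]]])

```text
time: 30.58
position: [0.4764, 0.2501, 0.3281]
orientation: [0.131, 3.11, 0.02]
ft_force: [-0.4, -0.7, 0.4]
finger_gap: 0.0557
```

>>> move_arm(targets=[[[0,0,0,7.05,-0.3],[0,0,0,0,-0.3],[0,0,0,0,-0.3]]])

```text
time: 30.83
position: [0.4774, 0.2479, 0.3279]
orientation: [0.315, 3.097, 0.022]
ft_force: [-0.4, 0.2, 0.5]
finger_gap: 0.0555
```

```bash
python3 gr.py small
```

```text
30.8333 [0.47735381 0.24791447 0.32787733] 168.38541400616128 [ 0.02938403  0.01121126 -0.99950532]
large attempt to get argmax of an empty sequence
medium attempt to get argmax of an empty sequence
small [ 304  147   35   47 1473] (array([ 0.47817183,  0.25053691, -0.21816616]), np.float64(8.873632514875062e-12))
shift [ 0.00494976 -0.00059265  0.19683338]
```

>>> move_arm(targets=[[[0.006,-0.0003,0.036,0.9,-0.3],[0,0,0.04,0,-0.3],[0,0,0.04,0,-0.3],[0,0,0.04,0,-0.3],[0,0,0.039,0,-0.3]]])

```text
time: 31.3
position: [0.477, 0.2505, 0.1308]
orientation: [0.341, 3.095, 0.022]
ft_force: [0.0, 0.9, 0.7]
finger_gap: 0.0552
```

>>> move_arm(targets=[[[0,0,0,0,-0.3],[0,0,0,0,0.2],[0,0,0,0,1],[0,0,0,0,1],[0,0,0,0,1]]])

```text
time: 31.72
position: [0.4786, 0.2515, 0.1348]
orientation: [0.343, 3.092, 0.025]
ft_force: [-0.3, 0.5, 1.4]
finger_gap: 0.0293
```

>>> move_arm(targets=[[[0,0,0,0,1],[0,0,0,0,1]]])

```text
time: 31.88
position: [0.4787, 0.2516, 0.1347]
orientation: [0.343, 3.091, 0.025]
ft_force: [-1.7, 0.4, 6.7]
finger_gap: 0.0292
```

```bash
python3 held.py small
```

```text
[0.47870752 0.25157487 0.13471878] 0.029152179701870857 [-1.66334158  0.40107043  6.73410065] [ 281  207   83  140 9993]
near-bottom row 346 284 360
handle far top edge in tool [-0.01422589  0.00038486 -0.01128122] => centre x -0.00022588901135356214
```

>>> move_arm(targets=[[[0,0,-0.016,0,1],[0,0,-0.038,0,1],[0,0,-0.041,0,1],[0,0,-0.039,0,1],[-0.0086,-0.0392,0,0,1]]])

```text
time: 32.35
position: [0.4781, 0.2151, 0.2758]
orientation: [0.331, 3.08, 0.038]
ft_force: [3.0, -0.3, 0.1]
finger_gap: 0.0293
```

>>> move_arm(targets=[[[-0.0086,-0.0392,0,0,1],[-0.0086,-0.0392,0,0,1],[-0.0086,-0.0392,0,0,1],[-0.0086,-0.0392,0,0,1],[-0.0086,-0.0392,0,0,1]]])

```text
time: 32.77
position: [0.4718, 0.0067, 0.2645]
orientation: [0.343, 3.093, 0.021]
ft_force: [1.3, -0.4, -1.6]
finger_gap: 0.029
```

>>> move_arm(targets=[[[-0.0086,-0.0392,0,0,1],[-0.0086,-0.0392,0,0,1],[-0.0086,-0.0392,0,0,1],[-0.0086,-0.0392,0,0,1],[-0.0086,-0.0392,0,0,1]]])

```text
time: 33.18
position: [0.4706, -0.1944, 0.2623]
orientation: [0.344, 3.093, 0.02]
ft_force: [0.7, 0.5, -0.8]
finger_gap: 0.0293
```

>>> move_arm(targets=[[[-0.0086,-0.0392,0,0,1],[0,0,0,-7.1,1],[0,0,0,-7.1,1],[0,0,0,-7.1,1],[0,0,0,-7.1,1]]])

```text
time: 33.6
position: [0.4706, -0.2331, 0.2616]
orientation: [-0.433, 3.081, 0.009]
ft_force: [-0.8, 0.3, -0.4]
finger_gap: 0.029
```

>>> move_arm(targets=[[[0,0,0,0,1],[0,0,0,0,1]]])

```text
time: 33.77
position: [0.4707, -0.2325, 0.2614]
orientation: [-0.42, 3.082, 0.009]
ft_force: [-0.3, 1.5, -1.4]
finger_gap: 0.0289
```

```bash
python3 st.py .0427
```

```text
t 33.7667 eye in hook (mm) [-181.7   -1.1   18.7] yaw 179.68 F hook [ 0.1  1.5 -1.4] 0.0289412428114157 [0.02952063 0.00991331]
```

>>> move_arm(targets=[[[0,0.0009,0.006,-0.3,1],[0,0,0.007,0,1],[-0.015,0,0.0005,0,1],[-0.015,0,0.0005,0,1],[0,0,0,0,1]]])

```text
time: 34.18
position: [0.5009, -0.2222, 0.2466]
orientation: [-0.434, 3.081, 0.011]
ft_force: [-0.2, -0.3, -1.5]
finger_gap: 0.0294
```

>>> move_arm(targets=[[[0,0,0,0,1]]])

```text
time: 34.27
position: [0.4993, -0.2225, 0.2468]
orientation: [-0.434, 3.083, 0.011]
ft_force: [0.2, 0.2, -0.7]
finger_gap: 0.0291
```

```bash
python3 st.py .0427
```

```text
t 34.2667 eye in hook (mm) [-151.4    0.7    4.1] yaw 0.1699999999999875 F hook [ 0.3  0.2 -0.7] 0.029072826232146954 [0.02723695 0.01107869]
```

>>> move_arm(targets=[[[-0.005,-0.0009,-0.0009,0.1,1],[-0.005,0,0.0001,0,1],[-0.005,0,0.0001,0,1],[-0.005,0,0.0001,0,1],[0,0,0,0,1]]])

```text
time: 34.68
position: [0.5197, -0.2182, 0.2489]
orientation: [-0.431, 3.081, 0.01]
ft_force: [1.0, 0.2, -1.8]
finger_gap: 0.0289
```

```bash
python3 st.py .0427
```

```text
t 34.6833 eye in hook (mm) [-130.6   -0.7    6.2] yaw 0.0800000000000125 F hook [ 1.  -0.1 -1.8] 0.028934531474290922 [0.02913797 0.01071474]
```

>>> move_arm(targets=[[[-0.006,0.0005,0.0003,0,1],[-0.006,0,0.0003,0,1],[-0.006,0,0.0003,0,1],[-0.007,0,0.0003,0,1],[-0.008,0,0.0004,0,1]]])

```text
time: 35.1
position: [0.5511, -0.2086, 0.2483]
orientation: [-0.431, 3.082, 0.01]
ft_force: [-0.6, -0.2, -1.4]
finger_gap: 0.0292
```

>>> move_arm(targets=[[[-0.003,0,0.003,0,1],[-0.004,0,0.003,0,1],[-0.004,0,0.003,0,1],[-0.004,0,0.0025,0,1],[-0.001,0,0.001,0,1]]])

```text
time: 35.52
position: [0.5665, -0.204, 0.2355]
orientation: [-0.431, 3.083, 0.011]
ft_force: [-1.1, 0.1, -2.0]
finger_gap: 0.0293
```

>>> move_arm(targets=[[[0,0,0,0,1],[0,0,0,0,1]]])

```text
time: 35.68
position: [0.5661, -0.2043, 0.2361]
orientation: [-0.431, 3.082, 0.011]
ft_force: [-0.0, 0.3, -1.0]
finger_gap: 0.0293
```

```bash
python3 st.py .0427
```

```text
t 35.6833 eye in hook (mm) [-82.2   0.   -6.6] yaw 0.05000000000001137 F hook [ 0.   0.3 -1. ] 0.029301144879081 [0.02808799 0.01083807]
```

>>> move_arm(targets=[[[-0.005,0,0.0003,0,1],[-0.005,0,0.0003,0,1],[-0.004,0,0.0003,0,1],[0,0,0,0,1],[0,0,0,0,1]]])

```text
time: 36.1
position: [0.58, -0.2003, 0.2358]
orientation: [-0.431, 3.082, 0.01]
ft_force: [0.6, 0.8, -1.3]
finger_gap: 0.029
```

>>> move_arm(targets=[[[-0.001,0,0.0002,0,1],[0,0,0,0,1],[0,0,0,0,1]]])

```text
time: 36.35
position: [0.5805, -0.2002, 0.2355]
orientation: [-0.43, 3.082, 0.011]
ft_force: [-1.1, -0.9, -1.1]
finger_gap: 0.0292
```

>>> move_arm(targets=[[[-0.0007,0,0.0002,0,1],[0,0,0,0,1],[0,0,0,0,1]]])

```text
time: 36.6
position: [0.5807, -0.2001, 0.2353]
orientation: [-0.43, 3.083, 0.01]
ft_force: [-2.9, -1.1, -0.6]
finger_gap: 0.0289
```

```bash
python3 st.py .0427
```

```text
t 36.6 eye in hook (mm) [-66.9   0.   -7.4] yaw 0.03999999999999204 F hook [-3.1 -0.2 -0.6] 0.028856786784283887 [0.02723137 0.0104411 ]
```

>>> move_arm(targets=[[[-0.0015,0,0,0,1],[0,0,0,0,1],[0,0,0,0,1]]])

```text
time: 36.85
position: [0.5812, -0.2, 0.2353]
orientation: [-0.43, 3.086, 0.01]
ft_force: [-6.3, -1.9, 2.1]
finger_gap: 0.0293
```

>>> move_arm(targets=[[[-0.0013,0,0,0,1],[0,0,0,0,1],[0,0,0,0,1]]])

```text
time: 37.1
position: [0.5813, -0.1999, 0.2354]
orientation: [-0.43, 3.088, 0.009]
ft_force: [-9.1, -2.4, 3.4]
finger_gap: 0.029
```

```bash
python3 st.py .0427
```

```text
t 37.1 eye in hook (mm) [-66.3   0.   -7.3] yaw 179.99 F hook [-9.4  0.2  3.4] 0.028975128610536808 [0.02283854 0.00890201]
```

>>> move_arm(targets=[[[-0.0013,0,-0.0003,0,1],[0,0,0,0,1],[0,0,0,0,1],[0,0,0,0,1]]])

```text
time: 37.43
position: [0.5814, -0.1999, 0.2354]
orientation: [-0.429, 3.091, 0.008]
ft_force: [-13.0, -2.9, 4.4]
finger_gap: 0.0293
```

```bash
python3 st.py .0427
```

```text
t 37.4333 eye in hook (mm) [-66.2   0.1  -7.3] yaw 179.96 F hook [-13.3   0.8   4.4] 0.029325938100973916 [0.02034767 0.00831912]
```

>>> move_arm(targets=[[[0.0017,0,0,0,1],[0.0015,0,0,0,1],[0,0,0,0,0.2],[0,0,0,0,-0.3],[0,0,0,0,-0.3]]])

```text
time: 37.85
position: [0.5833, -0.1997, 0.2363]
orientation: [-0.431, 3.079, 0.01]
ft_force: [0.9, 0.2, 0.4]
finger_gap: 0.0552
```

>>> move_arm(targets=[[[0,0,0,0,-0.3],[0,0,0,0,-0.3],[0,0,-0.01,0,-0.3],[0,0,-0.03,0,-0.3],[0,0,-0.04,0,-0.3]]])

```text
time: 38.27
position: [0.5782, -0.1996, 0.3138]
orientation: [-0.432, 3.088, 0.017]
ft_force: [1.3, -0.8, -0.2]
finger_gap: 0.0556
```

>>> move_arm(targets=[[[0.02,0,-0.03,0,-0.3],[0.03,0,-0.02,0,-0.3],[0.03,0,0,0,-0.3],[0,0,0,0,-0.3],[0,0,0,0,-0.3]]])

```text
time: 38.68
position: [0.5008, -0.2233, 0.3647]
orientation: [-0.428, 3.081, 0.009]
ft_force: [0.5, -0.4, 0.1]
finger_gap: 0.0556
```

```bash
python3 - <<'E'
from h import *
import numpy as np
s=arm.get_state(); print(s['time'],s['position'],s['ft_force'])
a=snap('wrist'); b=snap('scene')
cv2.imwrite('pics/end.png',np.hstack([cv2.resize(a[0:400,120:520],(400,400)),cv2.resize(b[170:300,245:375],(400,400),interpolation=2)])[:,:,::-1])
E
```

```text
38.6833 [ 0.50083695 -0.22334092  0.36473073] [ 0.54904371 -0.40969681  0.09927476]
```

View pics/end.png

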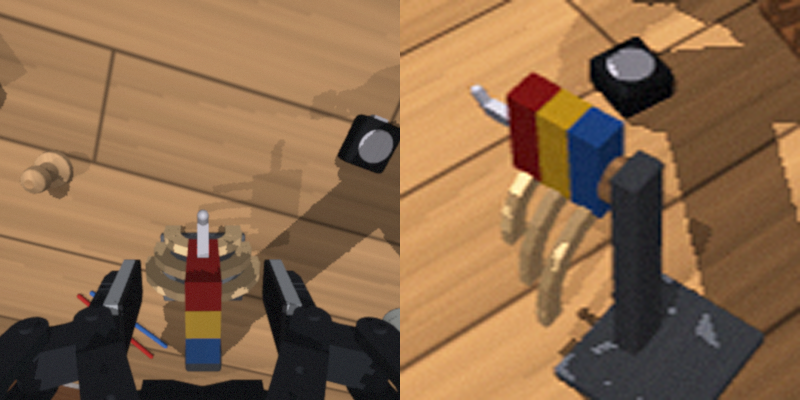

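All three hang snug in the right order (blue, yellow, red) and upright, with the gripper clear.

```bash
python3 -c "
from rig import arm
print(arm.finish_job())"
```

```text
the job is handed in; nothing more can be done
None
```

The large, medium and small gauges hang on the hook in that order, and I handed the job in at about 38.7 s; no verdict was reported.

- **Pressing:** the wrist read 13.5, 12.3 and 13.3 N at the final press for large, medium and small. Part of each reading may be friction on the arm, because the gauges bore on it with a few newtons, so the true contact forces could be somewhat lower.
- **Final check:** the last pictures show the handles snug against each other and the buffer, upright, with the gripper clear and the wrist force near zero. The tape measure and turned piece looked untouched. I did not measure the bystanders again, and the glue bottle was almost out of frame.
- **Early fault:** joint 6 reached its limit on the first move to the rack and left the tool tilted by 0.11 rad. I corrected this to about 0.03 rad at the opposite limit and used the half-turned grasp from then on.
- **Disagreements:**
  - Contact with the buffer came about 3 mm farther along the arm than the camera estimate.
  - The wrist camera's sideways reading was about 1 mm off; I corrected it by viewing the arm from both headings.
  - One box fit of the hung large gauge was about 5 mm off because the arm hid part of the handle. The edges of its top face, read from the same picture, agreed with home.
- **Pictures:** I viewed 11, one over the budget.

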